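# Finish the stepped pen-tray stack around the binder clip

## Task

Finish the stepped stack of wooden pen trays: take the two loose trays off the sloping stand and lay first the deeper one, then the shallower one, mouths up on the fixed bottom tray. A binder clip stands in one end of the bottom tray: shift the deeper tray about 4 cm lengthwise towards the other end so that the clip stays clear, then let the shallower tray step back so that it lies directly above the bottom tray. Lay both square and level, let go, and leave the clip and everything else on the table where they are.

Things in the scene. Friction and masses are not known exactly. Their poses are not given: they have to be found in the camera images.
- deep_mid (a point): the deeper loose wooden tray: open box 160 x 60 mm, 48 mm high, walls and floor 5 mm, about 0.26 kg, same at both ends. At the start it lies on the sloping stand, beside the shallow tray (either may be the left one), mouth facing away from the slope, its low end against the ledge. Point: its centre, half-way up (24 mm above its underside); x along its length, y across its width, z out of its mouth
- shallow_mid (a point): the shallower loose wooden tray: open box 160 x 60 mm, 30 mm high, walls and floor 5 mm, about 0.20 kg, same at both ends. Starts on the sloping stand, beside the deep tray. Point: its centre, half-way up (15 mm above its underside); x along its length, y across its width, z out of its mouth
- bottom: the bottom tray of the stack, wood, 160 x 60 mm, 40 mm high, walls and floor 5 mm, fixed on an 8 mm steel foot plate (180 x 80 mm) on the table. Origin: centre of the foot plate's underside, at table height; the tray's rim is 48 mm above it and its inner floor 13 mm; x along its length, y across, z up
- clip_mid (a point): large steel binder clip standing loose inside one end of the bottom tray (which end varies), wire handles up: 18 mm along the tray, 44 mm across it, 68 mm high, so that it reaches 33 mm above the bottom tray's rim; its centre stands about 60 mm from the tray's middle. Point: its centre, 34 mm above its foot; z up
- eraser: white eraser, 22 x 44 x 12 mm, lying in the other end of the bottom tray, below the rim. Origin: centre of its underside
- stand: fixed plywood sloping stand that holds the two loose trays, its face 200 mm up the slope x 290 mm wide, tilted 25 degrees from level, low edge roughly away from the robot, with a 12 mm ledge along the low edge. Origin: centre of the sloping face, 63 mm above the table; x up the slope, y along its width (the trays lie with their length up the slope, about 65 mm to either side of the middle), z square out of the face
- tape: yellow plastic tape dispenser, 140 x 50 mm, about 85 mm high; origin: centre of its underside, x along its length
- stapler: grey stapler, 140 x 36 x 45 mm; origin: centre of its underside, x along its length
- coaster: round cork coaster, 96 mm across, 8 mm thick, the tea cup stands on it; origin: centre of its underside
- tea: empty white tea cup without handle, 64 mm across, 85 mm high, standing on the coaster; origin: centre of its underside
- notepad: blank paper notepad, 60 x 80 x 12 mm, flat on the table near the robot; origin: centre of its underside
Not all that is in view belongs to the job. What is shaped like the part that bears shallow_mid but purple is not meant.

How it is judged:
By the outcome, as a careful person would: the job done as asked, in the order asked, and still so for the second after the job is handed in, with the robot touching nothing.
It also fails if it takes over 69 s, if anything falls off the work surface, if the arm or the gripper's body presses on something with over 40 N, if the wrist force passes 120 N, or if a joint passes its speed limit or range.

## Robot

A 6-joint arm with a two-finger parallel gripper is mounted at the origin on the work surface. World frame = base frame: x ahead of the robot, y to its left, z up, the work surface at z = 0. Lengths are in m, angles in rad, forces in N, time in s.
With the tool pointing down it reaches from about 0.4 to 0.925 m from the base axis. Payload 12.5 kg.
Tool frame: the origin (TCP) lies midway between the tips of the shut fingers; the grasp point (between the pads) lies 19 mm behind it; y points along the fingers, z is the direction in which the jaws open and shut, and the axes are right-handed (so a half turn about y gives the same grasp; the last joint's range is limited). The gripper opens to 95 mm and grips with 3 to 60 N. Pads are 20 mm wide; open, the fingers measure 119 mm over their backs; the gripper's body (75 mm by 180 mm) begins 59 mm behind the grasp point.
Start: joints at [1.207, 0.491, 1.559, -0, 1.092, -0.106], TCP at [0.159, 0.604, 0.188] pointing down, gripper open.
Joint ranges: [-3.1, 3.1], [-0.84, 2.19], [0.05, 2.79], [-1.13, 4.28], [0.06, 2.93], [-2.69, 2.69]. Speed limits (rad/s): [2.22, 2.22, 2.79, 3.14, 3.14, 3.14].

## Interface

Orientations are given as a unit quaternion [w, x, y, z].
In Python, from cell import env gives the robot as it stands.
- The arm moves only by the tool move_arm, never from a script. Its argument "motion" is text: rows parted by semicolons, each of 7 numbers parted by spaces: the turn, a rotation vector about the tool's x, y, z each as a share of 2 pi rad, from -1 to 1, then the shift along the tool's x, y, z each as a share of 4 cm, from -1 to 1, then the opening, from 0 (shut) to 1 (fully open). In form: ax ay az dx dy dz hand; .... A call has 1 to 5 rows; each row shifts and turns the commanded pose from where the row before left it, along the tool's axes as they then stand; what a row does not reach is not made up. A row lasts 1/12 s, in which the tool goes at most 41.7 mm and 7.16 degrees, less where a joint would pass 70% of its speed; a pose out of reach is approached as far as the arm can. A call with a number of a shift or a turn outside -1 to 1 is refused whole. A call with a gripper value outside its range is refused whole. The fingers move at their own pace and stop on an object; the grip force is fixed at half the most. Time passes only in rows, so rows that do not move let the fingers close. It gives the time, the measured TCP pose, the force and the opening at its end, in the units of the state.
- env.state(): the state, without advancing time (a new reading comes with each control period).
- env.camera(name): name is "side" or "top"; returns the picture (480x640x3 uint8, red, green, blue); there is no depth.
- env.get_calibration(name): a dict with "K" (3x3 intrinsics, pixels), "R" (3x3) and "t" (3): a world point X has camera coordinates R X + t. Camera axes: x right, y down, z forward; pixel columns grow to the right and rows downward; lengths in m; the calibration is good to about 2 mm. A picture is of the moment at which its call begins. get_calibration takes no time and is no camera call.
- env.hand_in(): hands the job in, once; it reports no verdict.
The state is a dict: "time_s": time; "joint_pos": joint angles; "dq": joint speeds; "joint_torque": joint torques, N m; "tool_pos": TCP position; "orientation": TCP orientation; "force": force on the tool from outside, world axes, zero at the start; "moment": the same for the moment, N m; "width": opening from 0.0 (shut) to 1.0 (fully open).
Only numpy, scipy, OpenCV 4.12 (cv2) and the standard library are available. Lean on these libraries where they do the work, as an engineer would, in place of code of your own. Each camera call takes 0.05 s, during which the arm holds its last target.

## Working session

There is one attempt and no reset: what is moved stays moved. The work goes in short steps, Python scripts to look and compute and a tool call to move; the robot and the scene stay as the last step left them, time stands still between calls to the robot, and variables do not carry over. Pictures are saved under pics/ and viewed, and the job is handed in when it is done.

Besides the shell and the picture viewer there is one more tool, called as name(argument=value, ...), one argument or row to a line, values as JSON. move_arm: Moves the arm, as the interface text tells. Its arguments: {"type":"object","properties":{"motion":{"type":"string"}},"required":["motion"]}

```bash
ls; mkdir -p pics
cat > h.py <<'E'
import numpy as np, cv2
from cell import env
def snap(n,f):
    im=env.camera(n); cv2.imwrite('pics/'+f,cv2.cvtColor(im,cv2.COLOR_RGB2BGR)); return im
E
python3 - <<'E'
from h import *
snap('top','t0.png');snap('side','s0.png')
for n in('top','side'):
    c=env.get_calibration(n);R=np.array(c['R']);print(n,c, 'cam pos',-R.T@np.array(c['t']))
print(env.state())
E
```

```text
pics
top {'K': array([[512.09087704,   0.        , 315.85715527],
       [  0.        , 512.09087704, 243.37505008],
       [  0.        ,   0.        ,   1.        ]]), 'R': array([[ 7.80635391e-04, -9.99969394e-01,  7.78471752e-03],
       [-9.84480817e-01, -2.13464221e-03, -1.75479239e-01],
       [ 1.75490486e-01, -7.52691976e-03, -9.84452353e-01]]), 't': array([0.11128875, 0.52971332, 1.33810599])} cam pos [0.28658086 0.12248791 1.40938893]
side {'K': array([[444.515397  ,   0.        , 320.50954794],
       [  0.        , 444.515397  , 235.55875966],
       [  0.        ,   0.        ,   1.        ]]), 'R': array([[ 0.91890384, -0.3942926 , -0.01220944],
       [-0.2066589 , -0.45479622, -0.86628661],
       [ 0.33601759,  0.79855729, -0.49939807]]), 't': array([-0.432653  ,  0.2477497 ,  0.84478431])} cam pos [ 0.1649038  -0.73252493  0.63122345]
{'time_s': 0.1, 'joint_pos': array([ 1.20736625e+00,  4.91446526e-01,  1.55937945e+00,  6.02357066e-06,
        1.09170698e+00, -1.05600514e-01]), 'dq': array([ 0.00122567, -0.00114191, -0.00294934,  0.0020366 ,  0.00096146,
        0.00012062]), 'joint_torque': array([ 2.20753005e-03, -6.13621688e+01, -2.58603930e+01,  6.93941605e-02,
        4.70325525e-02, -6.31711532e-05]), 'tool_pos': array([0.15925589, 0.60412384, 0.18775609]), 'orientation': array([-0.70091609,  0.70156191, -0.09098429,  0.09082611]), 'force': array([-0.26272216,  0.74737494,  0.05096865]), 'moment': array([ 0.0083733 , -0.03254221,  0.06743076]), 'width': 0.9991841976223066}
```

View pics/t0.png

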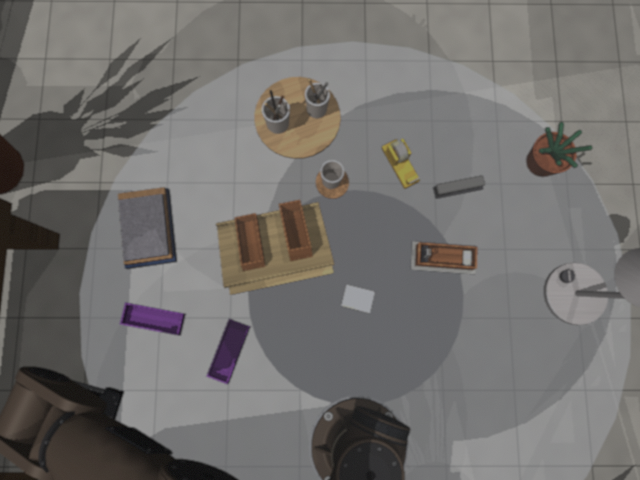

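View pics/s0.png

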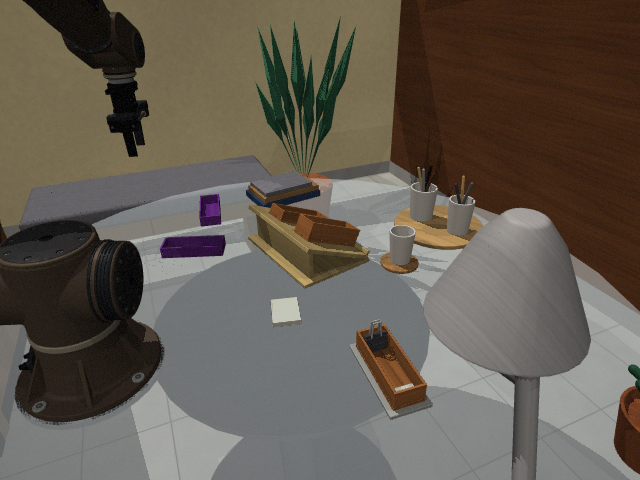

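Run:
```python
import cv2
t=cv2.imread('pics/t0.png');s=cv2.imread('pics/s0.png')
cv2.imwrite('pics/t0a.png',cv2.resize(t[190:300,205:345],None,fx=5,fy=5,interpolation=cv2.INTER_CUBIC))
cv2.imwrite('pics/t0b.png',cv2.resize(t[225:285,400:490],None,fx=8,fy=8,interpolation=cv2.INTER_CUBIC))
cv2.imwrite('pics/s0a.png',cv2.resize(s[190:295,240:380],None,fx=5,fy=5,interpolation=cv2.INTER_CUBIC))
cv2.imwrite('pics/s0b.png',cv2.resize(s[310:420,340:440],None,fx=5,fy=5,interpolation=cv2.INTER_CUBIC))
```

```text
(no output)
```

View pics/t0a.png

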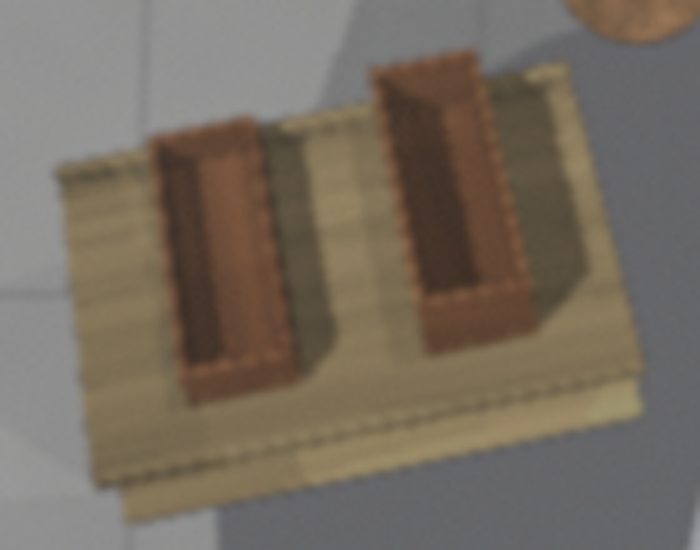

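View pics/t0b.png

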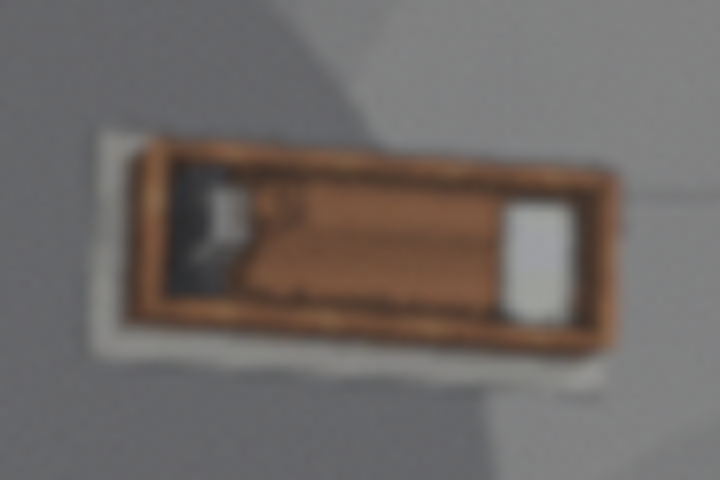

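View pics/s0a.png

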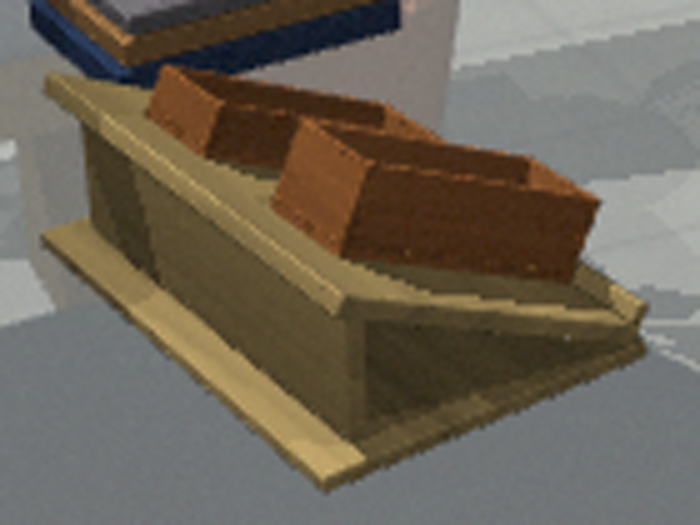

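View pics/s0b.png

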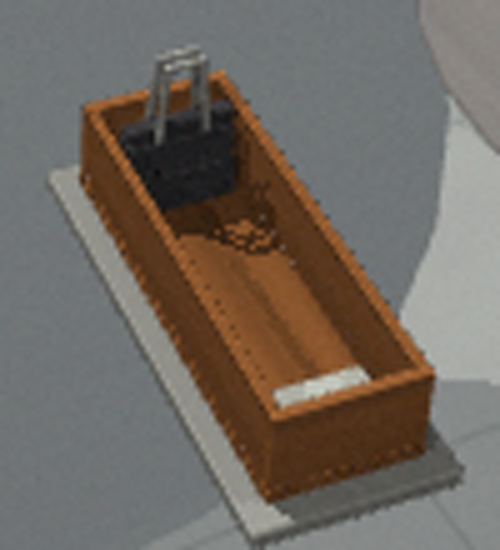

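```bash
cat >> h.py <<'E'
def ray(n,uv):
    c=env.get_calibration(n);R=np.array(c['R']);C=-R.T@np.array(c['t'])
    d=R.T@np.linalg.inv(c['K'])@np.array([uv[0],uv[1],1.]);return C,d/np.linalg.norm(d)
def onz(n,uv,z):
    C,d=ray(n,uv);return C+d*(z-C[2])/d[2]
def proj(n,X):
    c=env.get_calibration(n);p=np.array(c['K'])@(np.array(c['R'])@np.array(X)+np.array(c['t']));return p[:2]/p[2]
def tri(a,b):
    C1,d1=ray('top',a);C2,d2=ray('side',b)
    A=np.stack([d1,-d2],1);s=np.linalg.lstsq(A,C2-C1,rcond=None)[0]
    p,q=C1+d1*s[0],C2+d2*s[1];return (p+q)/2,np.linalg.norm(p-q)
E
python3 - <<'E'
from h import *
t=cv2.imread('pics/t0.png');s=cv2.imread('pics/s0.png')
def m(im):
    h=cv2.cvtColor(im,cv2.COLOR_BGR2HSV); return cv2.inRange(h,(2,95,20),(16,255,255)),h
for n,im in(('t',t),('s',s)):
    k,h=m(im)
    nn,l,st,c=cv2.connectedComponentsWithStats(k)
    for i in range(1,nn):
        if st[i,4]>150: print(n,i,st[i],c[i])
        if 300<st[i,4]<6000:
            cs=cv2.findContours((l==i).astype(np.uint8),cv2.RETR_EXTERNAL,cv2.CHAIN_APPROX_NONE)[0][0]
            hull=cv2.convexHull(cs);print(cv2.minAreaRect(cs)); print(cv2.approxPolyDP(hull,1.5,True)[:,0].tolist())
    print(h[240,250],h[250,445])
# stand outline
for uv,z in(((224.6,287),.105),((333,264.4),.105),((217,224),.021),((318,203),.021)): print(onz('top',uv,z))
E
```

```text
t 52 [532 135  38  38 596] [546.72483221 157.55201342]
((547.5609130859375, 157.3784942626953), (41.368446350097656, 24.45126724243164), 50.59933853149414)
[[541, 136], [545, 135], [569, 166], [566, 169], [558, 172], [549, 172], [538, 165], [532, 150]]
t 54 [  0 137  23  56 895] [  8.85027933 166.21899441]
((10.999998092651367, 164.49998474121094), (21.999996185302734, 54.99999237060547), 0.0)
[[1, 137], [19, 155], [22, 171], [17, 182], [12, 187], [0, 192]]
t 84 [317 174  31  24 285] [331.00350877 189.02807018]
t 87 [119 189  46  10 186] [141.15591398 193.14516129]
t 90 [ 280  201   33   60 1368] [295.34283626 230.77777778]
((295.3653869628906, 230.32693481445312), (58.050376892089844, 24.514516830444336), 78.69007110595703)
[[299, 201], [304, 215], [312, 256], [290, 260], [280, 215], [280, 204]]
t 94 [ 235  214   31   57 1231] [249.27376117 242.8432169 ]
((248.62008666992188, 242.32899475097656), (54.2998046875, 24.453380584716797), 80.07376098632812)
[[254, 214], [257, 220], [265, 265], [243, 270], [239, 258], [235, 219]]
t 95 [  0 217  53  37 524] [ 21.49045802 235.95610687]
((24.
[... 1142 characters left out ...]
273], [389, 271], [381, 264], [382, 256], [389, 252], [412, 255]]
s 821 [ 356  324   71   87 2825] [392.31044248 370.94300885]
((390.9730224609375, 365.2261657714844), (93.28384399414062, 41.81375503540039), 59.931419372558594)
[[359, 330], [384, 324], [426, 384], [424, 400], [393, 410], [356, 346], [356, 336]]
s 1321 [ 614  386   26   88 1721] [628.72864614 428.41022661]
((626.4999389648438, 429.5), (86.99998474121094, 24.999996185302734), 90.0)
[[633, 386], [639, 391], [639, 473], [621, 458], [614, 444], [620, 398], [625, 390]]
[20 83 89] [ 48   8 170]
[0.405817   0.34469893 0.105     ]
[0.4643288  0.06842581 0.105     ]
[0.58796936 0.38560702 0.021     ]
[0.64865164 0.10597604 0.021     ]
```

```bash
cat >> h.py <<'E'
a=np.radians(25);psi=np.radians(12.1)
hh=np.array([np.cos(psi),np.sin(psi),0]);ww=np.array([-np.sin(psi),np.cos(psi),0])
ee=np.cos(a)*hh-np.sin(a)*np.array([0,0,1]);nn=np.sin(a)*hh+np.cos(a)*np.array([0,0,1])
O=np.array([.525,.226,.063])
def onplane(n,uv,k):
    C,d=ray(n,uv);return C+d*((O+k*nn-C)@nn)/(d@nn)
E
python3 - <<'E'
from h import *
f=lambda p:((p[0]+.5)/5-.5+205,(p[1]+.5)/5-.5+190)
g=lambda p:((p[0]+.5)/5-.5+240,(p[1]+.5)/5-.5+190)
for nm,k,cs,ss in(('deep',.048,[(370,68),(478,52),(530,288),(418,296)],[(365,165),(298,118),(528,155),(600,203)]),('shal',.030,[(150,136),(255,120),(297,354),(182,368)],[])):
    P=[onplane('top',f(c),k) for c in cs]
    for p in P: print(nm,p.round(4),'stand e,w',((p-O)@ee).round(4),((p-O)@ww).round(4))
    print('len',[np.linalg.norm(P[i]-P[i-1]).round(4) for i in range(4)],'mean',np.mean(P,0),)
    d=(P[0]+P[1]-P[2]-P[3]);print('heading',np.degrees(np.arctan2(d[1],d[0])), 'centre e,w', (np.mean(P,0)-O)@ee,(np.mean(P,0)-O)@ww)
# deep triangulate: side order near-right, near-left, far-left, far-right
for c,s in zip([(530,288),(418,296),(370,68),(478,52)],[(365,165),(298,118),(528,155),(600,203)]):
    X,e=tri(f(c),g(s));print('tri',X.round(4),e.round(4),'norm',(X-O)@nn)
# bottom
q=lambda p:((p[0]+.5)/8-.5+400,(p[1]+.5)/8-.5+225)
P=np.array([onz('top',q(c),.048) for c in[(150,135),(620,168),(618,352),(133,322)]])
print(P.round(4),[np.linalg.norm(P[i]-P[i-1]).round(4) for i in range(4)],P.mean(0))
Q=np.array([onz('top',q(c),.008) for c in[(100,130),(92,355),(608,388)]]);print(Q)
b=lambda p:((p[0]+.5)/5-.5+340,(p[1]+.5)/5-.5+310)
for c,s in zip([(150,135),(620,168),(618,352),(133,322)],[(225,75),(433,378),(270,418),(85,108)]): print(tri(q(c),b(s)))
E
```

```text
deep [0.6359 0.2129 0.0667] stand e,w 0.0942 -0.0361
deep [0.6445 0.1546 0.0685] stand e,w 0.09 -0.0949
deep [0.5039 0.126  0.1354] stand e,w -0.0683 -0.0933
deep [0.5003 0.1827 0.1315] stand e,w -0.0591 -0.0372
len [np.float64(0.1533), np.float64(0.0589), np.float64(0.1583), np.float64(0.0569)] mean [0.57113002 0.16903902 0.10049701]
heading 12.024207944054446 centre e,w 0.014210855669377817 -0.06536519653731863
shal [0.6016 0.3329 0.0507] stand e,w 0.0934 0.0885
shal [0.6103 0.2759 0.0523] stand e,w 0.0896 0.0309
shal [0.4725 0.2445 0.1182] stand e,w -0.0664 0.0291
shal [0.4655 0.3031 0.1157] stand e,w -0.0603 0.0879
len [np.float64(0.1537), np.float64(0.0577), np.float64(0.156), np.float64(0.0591)] mean [0.53748949 0.28912419 0.0842366 ]
heading 12.595364282773826 centre e,w 0.014085140764544406 0.05910374521440356
tri [0.5051 0.1257 0.1345] 0.0022 norm 0.04768937025251371
tri [0.4971 0.1832 0.1352] 0.0052 norm 0.050099947036360615
tri [0.6352 0.2127 0.0691] 0.0001 norm 0.04993753193705445
tri [0.6465 0.1541 0.0665] 0.003 norm 0.04697690150480354
[[ 0.5352 -0.1652  0.048 ]
 [ 0.5242 -0.324   0.048 ]
 [ 0.4615 -0.3199  0.048 ]
 [ 0.4714 -0.1573  0.048 ]] [np.float64(0.0643), np.float64(0.1592), np.float64(0.0628), np.float64(0.1629)] [ 0.49808147 -0.24162587  0.048     ]
[[ 0.54422954 -0.15629998  0.008     ]
 [ 0.46531802 -0.15099295  0.008     ]
 [ 0.4541782  -0.32879131  0.008     ]]
(array([ 0.53626475, -0.16621701,  0.04400125]), np.float64(0.0007188398091440841))
(array([ 0.52413519, -0.32486063,  0.04438059]), np.float64(0.0014940474959534392))
(array([ 0.46219352, -0.32002121,  0.04872121]), np.float64(0.0015786498709104298))
(array([ 0.47514146, -0.15946848,  0.04309018]), np.float64(0.006451558591906998))
```

```bash
cat >> h.py <<'E'
from scipy.spatial.transform import Rotation as Rot
def pose():
    s=env.state();q=s['orientation'];return np.array(s['tool_pos']),Rot.from_quat([q[1],q[2],q[3],q[0]]),s
def go(T,Rg):
    """total differences in current tool axes: rotvec (turn share), and shift (share of 4cm)"""
    p,R,s=pose();D=R.inv()*Rg
    print('t',s['time_s'],'rotvec deg',np.degrees(D.as_rotvec()).round(2),'share',(D.as_rotvec()/2/np.pi).round(4),'shift mm tool',(R.inv().apply(T-p)*1000).round(1),'in world',((T-p)*1000).round(1),'in goal axes',(Rg.inv().apply(T-p)*1000).round(1))
def RM(x,y,z): return Rot.from_matrix(np.stack([x,y,z],1))
E
python3 - <<'E'
from h import *
p,R,s=pose();print(R.as_matrix().round(3))
c=np.array([.5711,.1690,.1005]) # deep rim centre
for sg in(1,-1):
    Rg=RM(sg*ee,-nn,sg*ww)
    G=c-nn*.014; T=G-nn*.019
    print(T);go(T,Rg);go(T+nn*.09,Rg)
E
```

```text
[[ 0.967 -0.     0.255]
 [-0.255 -0.001  0.967]
 [-0.    -1.    -0.001]]
[0.55746344 0.16607658 0.07059184]
t 0.1 rotvec deg [ -5.81 -26.45  24.52] share [-0.0161 -0.0735  0.0681] shift mm tool [ 496.8  117.4 -321.9] in world [ 398.2 -438.  -117.2] in goal axes [ 319.2  -19.6 -511.8]
t 0.1 rotvec deg [ -5.81 -26.45  24.52] share [-0.0161 -0.0735  0.0681] shift mm tool [ 530.7   35.8 -304.8] in world [ 435.4 -430.1  -35.6] in goal axes [ 319.2 -109.6 -511.8]
[0.55746344 0.16607658 0.07059184]
t 0.1 rotvec deg [-33.21 149.93  -7.87] share [-0.0923  0.4165 -0.0219] shift mm tool [ 496.8  117.4 -321.9] in world [ 398.2 -438.  -117.2] in goal axes [-319.2  -19.6  511.8]
t 0.1 rotvec deg [-33.21 149.93  -7.87] share [-0.0923  0.4165 -0.0219] shift mm tool [ 530.7   35.8 -304.8] in world [ 435.4 -430.1  -35.6] in goal axes [-319.2 -109.6  511.8]
```

move_arm(
  motion="0 0 0 0.6 -0.1 -0.33 1; 0 0 0 0.8 -0.1 -0.44 1; 0 0 0 0.8 -0.1 -0.44 1; 0 0 0 0.8 -0.1 -0.44 1; 0 0 0 0.8 -0.1 -0.44 1",
)

```text
time_s: 0.52
tool_pos: [0.2857, 0.4834, 0.2081]
orientation: [-0.701, 0.701, -0.091, 0.091]
force: [0.7, 0.3, 0.9]
width: 0.999
```

move_arm(
  motion="0 0 0 0.8 0 -0.44 1; 0 0 0 0.8 0 -0.44 1; 0 0 0 0.8 0 -0.44 1; 0 0 0 0.8 0 -0.44 1; 0 0 0 0.8 0 -0.44 1",
)

```text
time_s: 0.93
tool_pos: [0.4182, 0.3574, 0.2081]
orientation: [-0.701, 0.701, -0.091, 0.091]
force: [0.7, 0.5, -0.6]
width: 1.001
```

move_arm(
  motion="0 0 0 0.8 0 -0.44 1; 0 0 0 0.8 0 -0.44 1; 0 0 0 0.8 0 -0.44 1; 0 0 0 0.8 0 -0.44 1; 0 0 0 0.8 0 -0.44 1",
)

```text
time_s: 1.35
tool_pos: [0.5505, 0.2315, 0.208]
orientation: [-0.701, 0.701, -0.091, 0.091]
force: [0.4, 1.2, -0.3]
width: 1.0
```

move_arm(
  motion="-0.0027 -0.0122 0.0114 0 0 0 1; -0.0027 -0.0122 0.0114 0 0 0 1; -0.0027 -0.0122 0.0114 0 0 0 1; -0.0027 -0.0122 0.0114 0 0 0 1; -0.0027 -0.0122 0.0114 0 0 0 1",
)

```text
time_s: 1.77
tool_pos: [0.5497, 0.2326, 0.2082]
orientation: [-0.68, 0.707, -0.083, -0.175]
force: [0.2, 0.2, 0.2]
width: 1.001
```

move_arm(
  motion="-0.0027 -0.0122 0.0114 0 0 0 1; 0 0 0 0 0 0 1",
)

```text
time_s: 1.93
tool_pos: [0.5501, 0.233, 0.2061]
orientation: [-0.67, 0.702, -0.081, -0.228]
force: [0.8, 0.1, -1.1]
width: 1.001
```

```bash
cat > g.py <<'E'
from h import *
c=np.array([.5711,.1690,.1005]); Rg=RM(ee,-nn,ww)
T=c-nn*.033
go(T,Rg); print(env.state()['joint_pos'])
E
python3 g.py
```

```text
t 1.9333 rotvec deg [-0.03  0.12 -0.43] share [-0.0001  0.0003 -0.0012] shift mm tool [ 51.9 125.3 -67.2] in world [   7.4  -67.  -135.5] in goal axes [ 51.1 125.7 -67. ]
[ 0.27596389  0.64626587  1.29694834  0.02835617  1.64126339 -1.51244455]
```

move_arm(
  motion="0 0 0 0.64 0 -0.84 1; 0 0 -0.001 0.64 0 -0.84 1; 0 0 0 0 0.7 0 1; 0 0 0 0 0.7 0 1; 0 0 0 0 0 0 1",
)

```text
time_s: 2.35
tool_pos: [0.5821, 0.1718, 0.1319]
orientation: [-0.671, 0.702, -0.081, -0.224]
force: [-1.2, 0.2, -1.5]
width: 1.004
```

```bash
python3 g.py; python3 -c "
from h import *
s=snap('side','s1.png');t=snap('top','t1.png')
a=cv2.resize(s[150:290,240:400],(640,560));cv2.imwrite('pics/s1a.png',a[:,:,::-1])
"
```

```text
t 2.35 rotvec deg [-0.11 -0.23 -0.06] share [-0.0003 -0.0006 -0.0002] shift mm tool [ 3.  66.2 -0.5] in world [-24.7  -5.7 -61.3] in goal axes [ 3.  66.2 -0.4]
[ 0.18305333  0.72518613  1.34242779 -0.00993426  1.51132091 -1.59161687]
```

View pics/s1a.png

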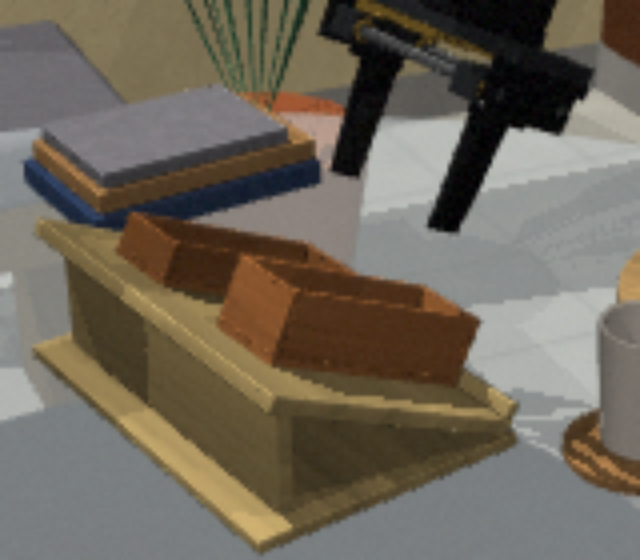

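move_arm(
  motion="0 0 0 0.07 0.7 0 1; 0 0 0 0 0.6 0 1; 0 0 0 0 0.4 0 1; 0 0 0 0 0 0 1",
)

```text
time_s: 2.78
tool_pos: [0.559, 0.1678, 0.0725]
orientation: [-0.671, 0.703, -0.079, -0.223]
force: [0.9, -0.0, -0.5]
width: 0.999
```

move_arm(
  motion="0 0 0 0 0 0 0.5; 0 0 0 0 0 0 0.4; 0 0 0 0 0 0 0.3; 0 0 0 0 0 0 0.3; 0 0 0 0 0 0 0.3",
)

```text
time_s: 3.2
tool_pos: [0.5604, 0.1676, 0.0737]
orientation: [-0.671, 0.703, -0.078, -0.222]
force: [-0.3, -0.9, -0.6]
width: 0.706
```

move_arm(
  motion="0 0 0 0 0 0 0; 0 0 0 0 0 0 0; 0 0 0 0 0 0 0; 0 0 0 0 0 0 0; 0 0 0 0 0 0 0",
)

```text
time_s: 3.62
tool_pos: [0.5601, 0.1675, 0.0734]
orientation: [-0.671, 0.703, -0.078, -0.223]
force: [1.6, -0.8, 5.0]
width: 0.624
```

```bash
python3 g.py; python3 -c "
from h import *
print(env.state())
s=snap('side','s2.png')
a=cv2.resize(s[150:290,240:400],(640,560));cv2.imwrite('pics/s2a.png',a[:,:,::-1])
"
```

```text
t 3.6167 rotvec deg [-0.06 -0.07  0.33] share [-0.0002 -0.0002  0.0009] shift mm tool [-1.5  3.8 -0.8] in world [-2.7 -1.4 -2.8] in goal axes [-1.5  3.8 -0.8]
[ 0.18305578  0.75412302  1.45648398 -0.01091274  1.3614707  -1.59283034]
{'time_s': 3.6167, 'joint_pos': array([ 0.18305578,  0.75412302,  1.45648398, -0.01091274,  1.3614707 ,
       -1.59283034]), 'dq': array([-0.0002725 , -0.00024249,  0.00027397,  0.00095138, -0.00020435,
       -0.00030748]), 'joint_torque': array([ 4.79251742e-01, -6.95686412e+01, -1.98802257e+01,  1.93278962e-01,
        9.85071436e-01, -1.37048718e-02]), 'tool_pos': array([0.56013983, 0.16747959, 0.07340283]), 'orientation': array([-0.67133802,  0.70263859, -0.07795994, -0.22254556]), 'force': array([ 1.55175931, -0.77335961,  5.0208419 ]), 'moment': array([-0.13312524,  0.04027449,  0.07599505]), 'width': 0.6244693960273308}
```

View pics/s2a.png

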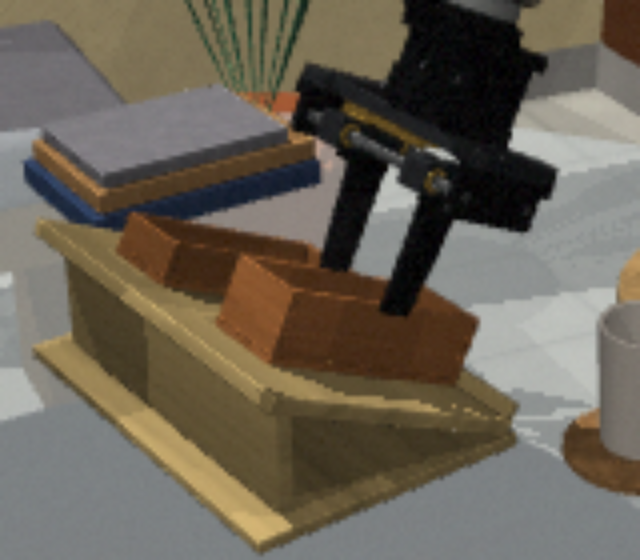

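move_arm(
  motion="0 0 0 0 -0.3 0 0; 0 0 0 0 -0.6 0 0; 0 0 0 0 -0.7 0 0; 0 0 0 0 -0.7 0 0; 0 0 0 0 -0.7 0 0",
)

```text
time_s: 4.08
tool_pos: [0.6091, 0.178, 0.1827]
orientation: [-0.671, 0.702, -0.079, -0.223]
force: [-0.1, -0.4, -2.2]
width: 0.626
```

```bash
cat > pl.py <<'E'
from h import *
import sys
u=np.array([-.063,-.998,0]);zz=np.array([.998,-.063,0]); Rp=RM(u,np.array([0,0,-1.]),zz)
B=np.array([.499,-.242,0])
Td=B+.04*u+.0015*u+np.array([0,0,.067])
if __name__=='__main__':
    print(Td);go(Td+[0,0,.1],Rp);print(env.state()['joint_pos'],env.state()['width'],env.state()['force'])
E
python3 pl.py
```

```text
[ 0.4963855 -0.283417   0.067    ]
t 4.0833 rotvec deg [ 22.75 103.77 -17.33] share [ 0.0632  0.2883 -0.0481] shift mm tool [-180.8  100.3 -427.9] in world [-112.7 -461.4  -15.7] in goal axes [467.6  15.7 -83.4]
[ 0.18486265  0.71930869  1.21009262 -0.00965251  1.64437671 -1.59427523] 0.6262970717046219 [-0.13737911 -0.44211346 -2.17195158]
```

move_arm(
  motion="0 0 0 -0.2 0 -0.4 0; 0 0 0 -0.35 0 -0.8 0; 0 0 0 -0.35 0 -0.85 0; 0 0 0 -0.35 0 -0.85 0; 0 0 0 -0.35 0 -0.85 0",
)

```text
time_s: 4.5
tool_pos: [0.5823, 0.0175, 0.2081]
orientation: [-0.671, 0.702, -0.079, -0.223]
force: [0.5, -0.7, -1.6]
width: 0.622
```

move_arm(
  motion="0.002 0.009 -0.0015 -0.35 0 -0.6 0; 0.0039 0.018 -0.003 0 0 0 0; 0.0039 0.018 -0.003 0 0 0 0; 0.0039 0.018 -0.003 0 0 0 0; 0.0039 0.018 -0.003 0 0 0 0",
)

```text
time_s: 4.92
tool_pos: [0.5753, -0.0075, 0.2137]
orientation: [-0.676, 0.7, -0.229, -0.004]
force: [0.0, -0.1, -1.8]
width: 0.623
```

move_arm(
  motion="0.0039 0.018 -0.003 0 0 0 0; 0.0039 0.018 -0.003 0 0 0 0; 0.0039 0.018 -0.003 0 0 0 0; 0.0039 0.018 -0.003 0 0 0 0; 0.0039 0.018 -0.003 0 0 0 0",
)

```text
time_s: 5.33
tool_pos: [0.5752, -0.0074, 0.2137]
orientation: [-0.626, 0.641, -0.376, 0.237]
force: [0.5, 0.1, -2.3]
width: 0.626
```

move_arm(
  motion="0.0039 0.018 -0.003 0 0 0 0; 0.0039 0.018 -0.003 0 0 0 0; 0.0039 0.018 -0.003 0 0 0 0; 0.0039 0.018 -0.003 0 0 0 0; 0.0039 0.018 -0.003 0 0 0 0",
)

```text
time_s: 5.75
tool_pos: [0.5751, -0.0073, 0.2138]
orientation: [-0.522, 0.528, -0.49, 0.457]
force: [0.2, -0.2, -1.2]
width: 0.628
```

```bash
python3 pl.py
```

```text
[ 0.4963855 -0.283417   0.067    ]
t 5.75 rotvec deg [ 2.25  9.51 -1.48] share [ 0.0063  0.0264 -0.0041] shift mm tool [ 267.8   42.9 -105. ] in world [ -78.7 -276.1  -46.8] in goal axes [280.5  46.8 -61.2]
[-0.13769296  0.41252858  1.62256623  0.02119491  1.14943793 -0.24972853] 0.6279303131574542 [ 0.24144993 -0.22416149 -1.17048705]
```

move_arm(
  motion="0.0032 0.0132 -0.002 0 0 0 0; 0.0031 0.0132 -0.002 0 0 0 0; 0 0 0 0.8 0 -0.19 0; 0 0 0 0.9 0 -0.19 0; 0 0 0 0.9 0 -0.19 0",
)

```text
time_s: 6.17
tool_pos: [0.546, -0.1101, 0.2137]
orientation: [0.486, -0.486, 0.514, -0.513]
force: [1.3, -1.4, -1.9]
width: 0.623
```

move_arm(
  motion="0 0 0 0.9 0 -0.19 0; 0 0 0 0.9 0 -0.19 0; 0 0 0 0.9 0.2 -0.19 0; 0 0 0 0.9 0.2 -0.19 0; 0 0 0 0.8 0.2 -0.19 0",
)

```text
time_s: 6.58
tool_pos: [0.4977, -0.285, 0.1892]
orientation: [0.486, -0.485, 0.515, -0.514]
force: [1.1, -0.2, -1.6]
width: 0.628
```

```bash
python3 pl.py; python3 -c "
from h import *
s=snap('side','s3.png');t=snap('top','t3.png')
a=cv2.resize(s[260:420,300:460],(600,600),interpolation=cv2.INTER_CUBIC);cv2.imwrite('pics/s3a.png',a[:,:,::-1])
a=cv2.resize(t[200:300,390:510],(720,600),interpolation=cv2.INTER_CUBIC);cv2.imwrite('pics/t3a.png',a[:,:,::-1])
"
```

```text
[ 0.4963855 -0.283417   0.067    ]
t 6.5833 rotvec deg [ 0.03  0.32 -0.09] share [ 0.0001  0.0009 -0.0003] shift mm tool [-1.4 22.2 -1.4] in world [ -1.3   1.5 -22.2] in goal axes [-1.5 22.2 -1.4]
[-6.35707308e-01  4.17233793e-01  1.68571804e+00  1.24619519e-03
  1.03998095e+00 -5.78863494e-01] 0.6277038123258368 [ 1.13264055 -0.24106137 -1.55491658]
```

View pics/s3a.png

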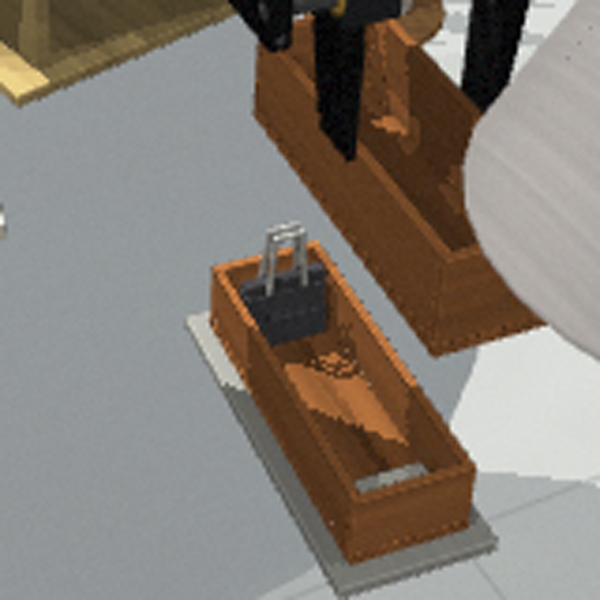

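View pics/t3a.png

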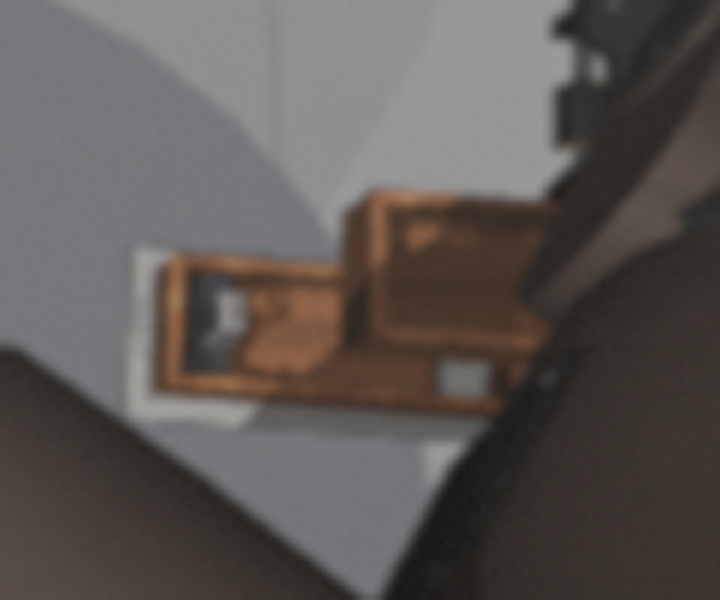

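Run:
```python
from h import *
from pl import u,zz,B
p,R,s=pose()
f=lambda q:((q[0]+.5)/6-.5+390,(q[1]+.5)/6-.5+200)
g=lambda q:((q[0]+.5)/3.75-.5+300,(q[1]+.5)/3.75-.5+260)
zr=p[2]+.029
for q in[(372,190),(361,342)]:
    X=onz('top',f(q),zr);print(X,'rel TCP u,z',(X-p)@u,(X-p)@zz)
# side view: rim near corner & bottom corner of right end (-x,-y corner)
for q,z in[((440,262),zr),((437,355),zr-.048),((258,118),zr-.048),((258,42),zr)]:
    X=onz('side',g(q),z);print('side',X,'rel',(X-p)@u,(X-p)@zz)
```

```text
[ 0.52915899 -0.20968711  0.21698034] rel TCP u,z -0.07880145773461893 0.027445942924045525
[ 0.46817333 -0.20255827  0.21698034] rel TCP u,z -0.08207394563492089 -0.03386686327367652
side [ 0.46222243 -0.35954087  0.21698034] rel 0.07496959846370983 -0.029915958060419204
side [ 0.46651232 -0.35928022  0.16898034] rel 0.07443920176112186 -0.025651064003550328
side [ 0.47556643 -0.20176211  0.16898034] rel -0.08333427847952454 -0.02653870690924316
side [ 0.46947015 -0.20880384  0.21698034] rel -0.07592256857374562 -0.032179168708582256
```

move_arm(
  motion="0 0.0009 0 -0.04 0.5 -0.035 0; 0 0 0 0 0.7 0 0; 0 0 0 0 0.7 0 0; 0 0 0 0 0.5 0 0; 0 0 0 0 0.2 0 0",
)

```text
time_s: 7.1
tool_pos: [0.4964, -0.2799, 0.0831]
orientation: [0.484, -0.484, 0.517, -0.513]
force: [0.1, 0.2, -2.3]
width: 0.622
```

```bash
python3 pl.py; python3 -c "
from h import *
s=snap('side','s4.png')
a=cv2.resize(s[260:420,300:460],(600,600),interpolation=cv2.INTER_CUBIC);cv2.imwrite('pics/s4a.png',a[:,:,::-1])
"
```

```text
[ 0.4963855 -0.283417   0.067    ]
t 7.1 rotvec deg [ 0.22  0.03 -0.23] share [ 0.0006  0.0001 -0.0006] shift mm tool [  3.2 -83.9  -0.1] in world [-0.  -3.5 83.9] in goal axes [  3.5 -83.9   0.2]
[-6.29999767e-01  5.43185861e-01  1.79991998e+00  1.79422857e-03
  8.03874325e-01 -5.68729448e-01] 0.6219213787781579 [ 0.08505008  0.21481405 -2.28913658]
```

View pics/s4a.png

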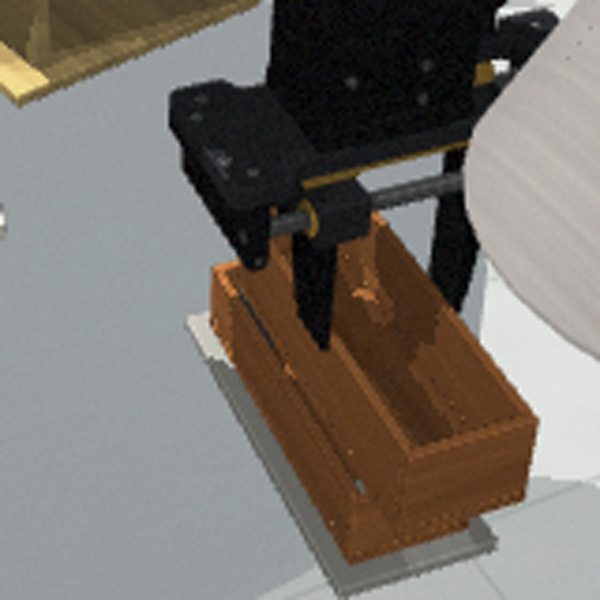

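move_arm(
  motion="0.0005 0 -0.0005 0.085 0.1 0 0; 0 0 0 0 0.15 0 0; 0 0 0 0 0.08 0 0; 0 0 0 0 0 0 0",
)

```text
time_s: 7.48
tool_pos: [0.4977, -0.2847, 0.073]
orientation: [-0.484, 0.484, -0.514, 0.517]
force: [-0.0, 0.0, -2.5]
width: 0.626
```

```bash
python3 pl.py
```

```text
[ 0.4963855 -0.283417   0.067    ]
t 7.4833 rotvec deg [-0.21  0.02  0.11] share [-0.0006  0.0001  0.0003] shift mm tool [ -1.  -94.   -1.1] in world [-1.3  1.3 94. ] in goal axes [ -1.2 -94.   -1.4]
[-6.34935919e-01  5.58203033e-01  1.80594390e+00  4.17111318e-04
  7.73362811e-01 -5.72546903e-01] 0.6262136543530509 [-0.04910417  0.03436628 -2.48286378]
```

move_arm(
  motion="0 0 0 -0.01 0.05 -0.02 0; 0 0 0 0 0.03 0 0; 0 0 0 0 0.03 0 0; 0 0 0 0 0 0 0",
)

```text
time_s: 7.82
tool_pos: [0.497, -0.2842, 0.0685]
orientation: [-0.484, 0.484, -0.514, 0.517]
force: [-0.0, -0.3, -1.1]
width: 0.625
```

move_arm(
  motion="0 0 0 0 0.02 0 0; 0 0 0 0 0 0 0",
)

```text
time_s: 7.98
tool_pos: [0.497, -0.2843, 0.0677]
orientation: [-0.484, 0.484, -0.514, 0.517]
force: [-0.4, 0.4, -2.4]
width: 0.624
```

move_arm(
  motion="0 0 0 0 0.02 0 0; 0 0 0 0 0 0 0",
)

```text
time_s: 8.15
tool_pos: [0.4969, -0.2843, 0.0668]
orientation: [-0.484, 0.484, -0.514, 0.517]
force: [0.1, 1.0, -1.9]
width: 0.627
```

move_arm(
  motion="0 0 0 0 0.02 0 0; 0 0 0 0 0 0 0",
)

```text
time_s: 8.32
tool_pos: [0.4969, -0.2842, 0.066]
orientation: [-0.484, 0.484, -0.514, 0.517]
force: [0.7, -1.0, -2.0]
width: 0.625
```

move_arm(
  motion="0 0 0 0 0.02 0 0; 0 0 0 0 0 0 0",
)

```text
time_s: 8.48
tool_pos: [0.497, -0.2842, 0.0653]
orientation: [-0.484, 0.484, -0.514, 0.517]
force: [0.5, -0.0, -2.1]
width: 0.625
```

move_arm(
  motion="0 0 0 0 0.02 0 0; 0 0 0 0 0 0 0",
)

```text
time_s: 8.65
tool_pos: [0.4971, -0.2842, 0.0652]
orientation: [-0.484, 0.484, -0.514, 0.517]
force: [-1.0, 1.7, 6.3]
width: 0.621
```

move_arm(
  motion="0 0 0 0 0.02 0 0; 0 0 0 0 0 0 0",
)

```text
time_s: 8.82
tool_pos: [0.4971, -0.2842, 0.065]
orientation: [-0.485, 0.484, -0.514, 0.517]
force: [-3.3, 3.8, 14.4]
width: 0.625
```

```bash
python3 -c "
from h import *
s=snap('side','s5.png')
a=cv2.resize(s[290:420,340:460],(738,800))[:600];a=cv2.resize(s[310:420,345:455],(600,600),interpolation=cv2.INTER_CUBIC);cv2.imwrite('pics/s5a.png',a[:,:,::-1])
"
```

```text
(no output)
```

View pics/s5a.png

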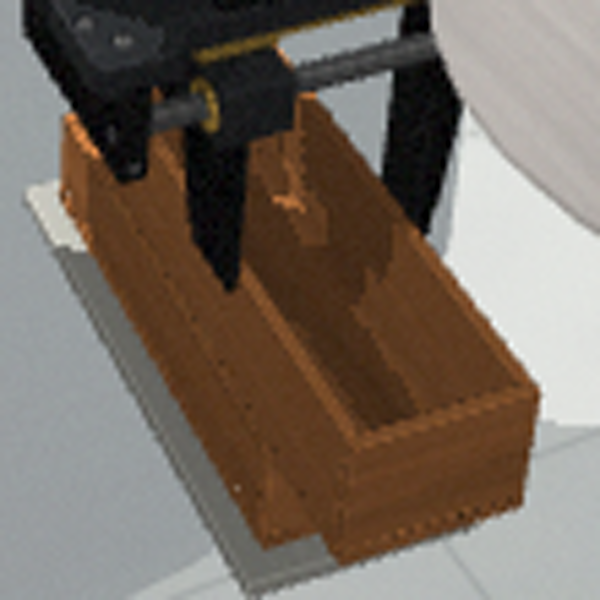

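move_arm(
  motion="0 0 0 0 -0.03 0 0; 0 0 0 0 0 0 0.8; 0 0 0 0 0 0 1; 0 0 0 0 0 0 1; 0 0 0 0 0 0 1",
)

```text
time_s: 9.28
tool_pos: [0.497, -0.2843, 0.0648]
orientation: [-0.484, 0.484, -0.514, 0.517]
force: [-0.1, -0.7, 0.0]
width: 0.85
```

move_arm(
  motion="0 0 0 0 0 0 1; 0 0 0 0 -0.4 0 1; 0 0 0 0 -0.8 0 1; 0 0 0 0 -1 0 1; 0 0 0 0 -1 0 1",
)

```text
time_s: 9.7
tool_pos: [0.4961, -0.2837, 0.1939]
orientation: [-0.484, 0.484, -0.515, 0.516]
force: [1.3, -0.8, 0.1]
width: 1.0
```

move_arm(
  motion="0 0 0 -0.9 -0.4 0.2 1; 0 0 0 -0.9 0 0.2 1; 0 0 0 -0.9 0 0.2 1; 0 0 0 -0.9 0 0.2 1; 0 0 0 -0.9 0 0.2 1",
)

```text
time_s: 10.12
tool_pos: [0.5478, -0.1052, 0.2089]
orientation: [-0.484, 0.484, -0.514, 0.517]
force: [0.8, -0.6, 0.4]
width: 0.997
```

move_arm(
  motion="0 0 0 -0.9 0 0 1; 0 0 0 -0.9 0 0 1; 0 0 0 -0.9 0 0 1; 0 0 0 -0.9 0 0 1; 0 0 0 -0.9 0 0 1",
)

```text
time_s: 10.53
tool_pos: [0.5588, 0.0746, 0.2084]
orientation: [-0.484, 0.484, -0.514, 0.517]
force: [0.7, 0.5, 0.3]
width: 1.004
```

```bash
python3 -c "
from h import *
s=snap('side','s6.png');t=snap('top','t6.png');print(pose()[2]['tool_pos'],pose()[2]['joint_pos'])
a=cv2.resize(s[300:420,340:460],(600,600),interpolation=cv2.INTER_CUBIC);cv2.imwrite('pics/s6a.png',a[:,:,::-1])
a=cv2.resize(t[225:290,400:500],(800,520),interpolation=cv2.INTER_CUBIC);cv2.imwrite('pics/t6a.png',a[:,:,::-1])
"
```

```text
[0.55876206 0.07694142 0.20830054] [ 2.04851306e-02  3.82484293e-01  1.68732889e+00 -1.60742120e-03
  1.06856919e+00  7.97241524e-02]
```

View pics/s6a.png

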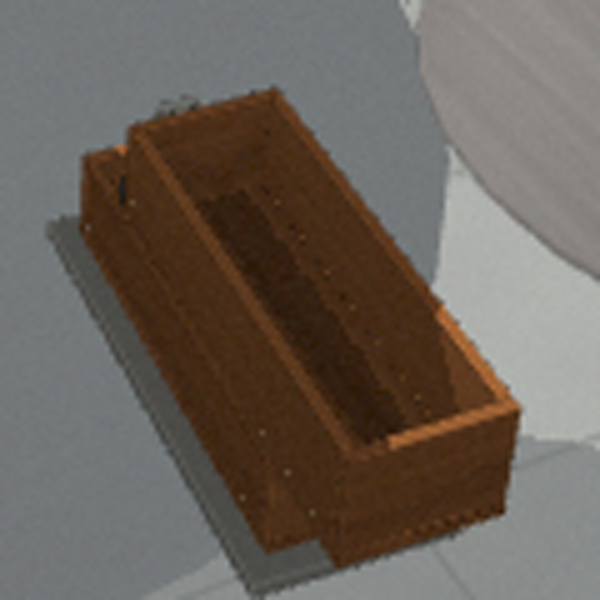

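View pics/t6a.png

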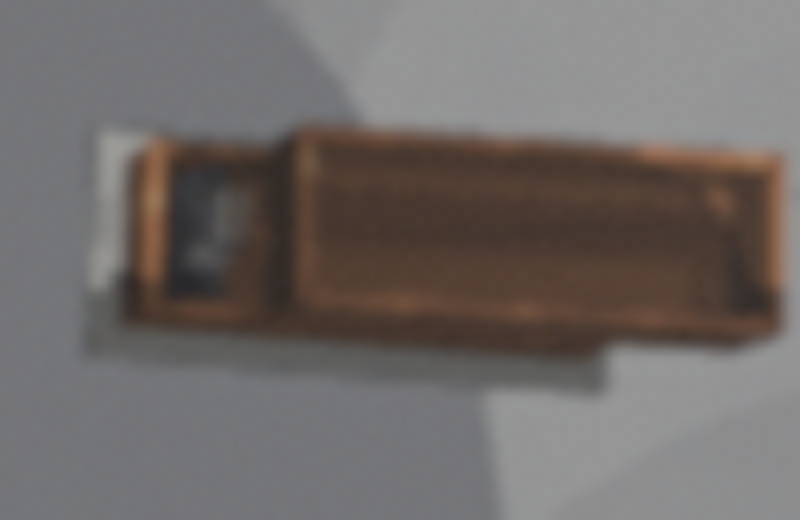

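```bash
python3 - <<'E'
from h import *
from pl import u,zz,B
q=lambda p:((p[0]+.5)/8-.5+400,(p[1]+.5)/8-.5+225)
P=np.array([onz('top',q(c),.096) for c in[(300,128),(786,155),(780,332),(289,312)]])
for X in P: print(X.round(4),((X-B)@u).round(4),((X-B)@zz).round(4))
m=P.mean(0);print(m,(m-B)@u,(m-B)@zz,[np.linalg.norm(P[i]-P[i-1]).round(4) for i in range(4)])
g=lambda p:((p[0]+.5)/5-.5+340,(p[1]+.5)/5-.5+300)
for c,z in[((130,128),.096),((278,90),.096),((520,408),.096),((348,455),.096),((338,565),.048),((503,515),.048)]:
    X=onz('side',g(c),z);print('side',((X-B)@u).round(4),((X-B)@zz).round(4))
# side bottom tray reference
for c,z in[((80,230),.008),((85,155),.048),((268,552),.008)]:
    X=onz('side',g(c),z);print('side bottom',((X-B)@u).round(4),((X-B)@zz).round(4))
E
cat > g2.py <<'E'
from h import *
c=np.array([.5375,.2891,.0842])-nn*.002; psi2=np.radians(12.4)
h2=np.array([np.cos(psi2),np.sin(psi2),0]);w2=np.array([-np.sin(psi2),np.cos(psi2),0]);e2=np.cos(a)*h2-np.sin(a)*np.array([0,0,1]);n2=np.cross(e2,w2)
Rg=RM(e2,-n2,w2)
T=c-n2*.025
go(T,Rg);go(T+n2*.1,Rg); print(env.state()['joint_pos'],env.state()['force'],env.state()['width'])
E
python3 g2.py
```

```text
[ 0.5289 -0.2042  0.096 ] -0.0396 0.0274
[ 0.5202 -0.3629  0.096 ] 0.1193 0.0288
[ 0.462  -0.3573  0.096 ] 0.1174 -0.0297
[ 0.4682 -0.1982  0.096 ] -0.0418 -0.0335
[ 0.49483317 -0.28064448  0.096     ] 0.038829701525706604 -0.001723889856490665 [np.float64(0.0609), np.float64(0.1589), np.float64(0.0585), np.float64(0.1592)]
side -0.0362 -0.0293
side -0.0361 0.0297
side 0.1212 0.0293
side 0.1189 -0.0289
side 0.1203 -0.0284
side 0.1217 0.0298
side bottom -0.0788 -0.0275
side bottom -0.0773 -0.0273
side bottom 0.0809 -0.0289
t 10.6333 rotvec deg [ -23.1  -103.85   17.65] share [-0.0642 -0.2885  0.049 ] shift mm tool [-207.6  148.2  -45.1] in world [ -32.4  209.7 -148.6] in goal axes [ 74.9 129.  211.8]
t 10.6333 rotvec deg [ -23.1  -103.85   17.65] share [-0.0642 -0.2885  0.049 ] shift mm tool [-219.    57.7   -4.1] in world [  8.9 218.8 -57.9] in goal axes [ 74.9  29.  211.8]
[ 2.04851306e-02  3.82484293e-01  1.68732889e+00 -1.60742120e-03
  1.06856919e+00  7.97241524e-02] [-0.37959231 -1.08342137 -0.62978484] 0.9992117082696539
```

move_arm(
  motion="-0.004 -0.018 0.0031 0 0 0 1; -0.004 -0.018 0.0031 0 0 0 1; -0.004 -0.018 0.0031 0 0 0 1; -0.004 -0.018 0.0031 0 0 0 1; -0.004 -0.018 0.0031 0 0 0 1",
)

```text
time_s: 11.05
tool_pos: [0.559, 0.072, 0.2084]
orientation: [-0.603, 0.613, -0.411, 0.303]
force: [0.3, -0.7, 1.0]
width: 0.997
```

move_arm(
  motion="-0.004 -0.018 0.0031 0 0 0 1; -0.004 -0.018 0.0031 0 0 0 1; -0.004 -0.018 0.0031 0 0 0 1; -0.004 -0.018 0.0031 0 0 0 1; -0.004 -0.018 0.0031 0 0 0 1",
)

```text
time_s: 11.47
tool_pos: [0.559, 0.0719, 0.2082]
orientation: [-0.668, 0.689, -0.274, 0.064]
force: [-0.2, -0.2, 0.5]
width: 0.996
```

move_arm(
  motion="-0.004 -0.018 0.0031 0 0 0 1; -0.004 -0.018 0.0031 0 0 0 1; -0.004 -0.018 0.0031 0 0 0 1; -0.004 -0.018 0.0031 0 0 0 1; -0.004 -0.018 0.0031 0 0 0 1",
)

```text
time_s: 11.88
tool_pos: [0.5591, 0.0719, 0.2082]
orientation: [-0.676, 0.705, -0.113, -0.18]
force: [1.0, 0.1, 0.7]
width: 0.999
```

move_arm(
  motion="-0.004 -0.018 0.0031 0 0 0 1; 0 0 0 0.4 0 0.9 1; 0 0 0 0.4 0 0.9 1; 0 0 0 0.4 0 0.9 1; 0 0 0 0.4 0 0.9 1",
)

```text
time_s: 12.3
tool_pos: [0.5861, 0.2266, 0.1811]
orientation: [-0.671, 0.702, -0.081, -0.225]
force: [0.8, 0.5, 0.6]
width: 0.999
```

```bash
sed -i 's/-nn\*.002; psi2/+nn*.002; psi2/' g2.py; python3 g2.py
```

```text
t 12.3 rotvec deg [-0.3  -0.41 -0.1 ] share [-0.0008 -0.0011 -0.0003] shift mm tool [  9.8 125.6  70.9] in world [ -58.1   60.5 -117.7] in goal axes [ 10.1 125.2  71.5]
t 12.3 rotvec deg [-0.3  -0.41 -0.1 ] share [-0.0008 -0.0011 -0.0003] shift mm tool [ 9.6 25.6 71.5] in world [-16.9  69.5 -27.1] in goal axes [10.1 25.2 71.5]
[ 0.25368657  0.71219404  1.23100816  0.02115502  1.63603215 -1.52858922] [0.80116087 0.49492956 0.57151238] 0.9994195203290174
```

move_arm(
  motion="-0.0008 -0.0011 0 0.12 0 0.88 1; 0 0 0 0.12 0.2 0.89 1; 0 0 0 0 0.8 0 1; 0 0 0 0 0.8 0 1; 0 0 0 0 0 0 1",
)

```text
time_s: 12.72
tool_pos: [0.5458, 0.2891, 0.1075]
orientation: [-0.668, 0.703, -0.081, -0.231]
force: [-1.0, -1.0, -0.6]
width: 0.999
```

```bash
python3 g2.py;python3 -c "
from h import *
s=snap('side','s7.png')
a=cv2.resize(s[150:290,240:400],(640,560));cv2.imwrite('pics/s7a.png',a[:,:,::-1])
"
```

```text
t 12.7167 rotvec deg [ 0.1   0.07 -0.6 ] share [ 0.0003  0.0002 -0.0017] shift mm tool [ 3.  47.5  1.9] in world [-17.8  -2.1 -44.1] in goal axes [ 2.5 47.5  1.8]
t 12.7167 rotvec deg [ 0.1   0.07 -0.6 ] share [ 0.0003  0.0002 -0.0017] shift mm tool [  1.9 -52.5   1.7] in world [23.5  7.  46.5] in goal axes [  2.5 -52.5   1.8]
[ 0.35256149  0.76442492  1.33286584  0.05707916  1.48788984 -1.45383519] [-1.01385987 -0.99723894 -0.56359847] 0.9989315618525548
```

View pics/s7a.png

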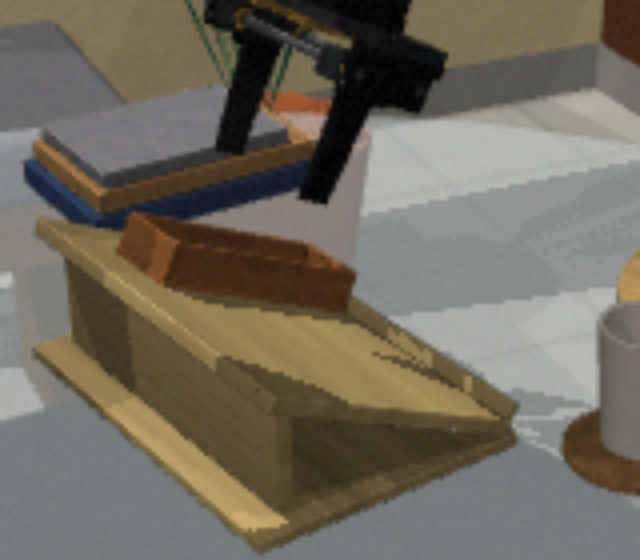

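move_arm(
  motion="0 0 -0.0012 0.06 0.4 0.04 1; 0 0 0 0 0.4 0 1; 0 0 0 0 0.25 0 1; 0 0 0 0 0 0 1",
)

```text
time_s: 13.1
tool_pos: [0.5342, 0.2877, 0.0729]
orientation: [-0.67, 0.703, -0.076, -0.225]
force: [0.0, 1.0, 0.3]
width: 0.999
```

```bash
python3 g2.py
```

```text
t 13.1 rotvec deg [0.01 0.   0.28] share [0.     0.     0.0008] shift mm tool [-1.6 11.2  0.6] in world [-6.2 -0.7 -9.5] in goal axes [-1.6 11.2  0.6]
t 13.1 rotvec deg [0.01 0.   0.28] share [0.     0.     0.0008] shift mm tool [ -1.1 -88.8   0.6] in world [35.1  8.4 81.1] in goal axes [ -1.6 -88.8   0.6]
[ 0.35640561  0.77872368  1.40143683  0.05924499  1.38953306 -1.45421049] [0.01183948 0.98144443 0.32061603] 0.9985009736375615
```

move_arm(
  motion="0 0 0 0 0.15 0 1; 0 0 0 0 0.1 0 1; 0 0 0 0 0 0 1",
)

```text
time_s: 13.35
tool_pos: [0.5301, 0.2874, 0.0641]
orientation: [-0.67, 0.703, -0.075, -0.225]
force: [0.9, -0.7, 0.8]
width: 1.003
```

```bash
python3 g2.py
```

```text
t 13.35 rotvec deg [0.01 0.03 0.35] share [0.     0.0001 0.001 ] shift mm tool [-1.7  1.5  0.1] in world [-2.1 -0.4 -0.7] in goal axes [-1.6  1.6  0.1]
t 13.35 rotvec deg [0.01 0.03 0.35] share [0.     0.0001 0.001 ] shift mm tool [ -1.  -98.5   0.1] in world [39.2  8.7 89.9] in goal axes [ -1.6 -98.4   0.1]
[ 0.35801933  0.78327089  1.41882104  0.05995631  1.36636166 -1.45471929] [ 0.890954   -0.68435679  0.84098411] 1.0027160788323193
```

Close on the shallow tray.

move_arm(
  motion="0 0 0 0 0 0 0.5; 0 0 0 0 0 0 0.4; 0 0 0 0 0 0 0.3; 0 0 0 0 0 0 0.3; 0 0 0 0 0 0 0.3",
)

```text
time_s: 13.77
tool_pos: [0.5301, 0.2876, 0.0642]
orientation: [-0.67, 0.703, -0.075, -0.225]
force: [0.0, -0.4, -0.3]
width: 0.706
```

move_arm(
  motion="0 0 0 0 0 0 0; 0 0 0 0 0 0 0; 0 0 0 0 0 0 0; 0 0 0 0 0 0 0; 0 0 0 0 0 0 0",
)

```text
time_s: 14.18
tool_pos: [0.53, 0.2875, 0.064]
orientation: [-0.67, 0.703, -0.075, -0.225]
force: [0.6, -0.6, -1.1]
width: 0.355
```

```bash
python3 g2.py
```

```text
t 14.1833 rotvec deg [0.02 0.04 0.34] share [0.0001 0.0001 0.0009] shift mm tool [-1.6  1.5 -0.1] in world [-2.  -0.5 -0.7] in goal axes [-1.6  1.5 -0.1]
t 14.1833 rotvec deg [0.02 0.04 0.34] share [0.0001 0.0001 0.0009] shift mm tool [ -1.  -98.5  -0.1] in world [39.3  8.6 90. ] in goal axes [ -1.6 -98.5  -0.1]
[ 0.35829548  0.78329987  1.41892146  0.05996141  1.36635975 -1.45466181] [ 0.62009156 -0.60168698 -1.08704992] 0.3545291626020264
```

move_arm(
  motion="0 0 0 0 -0.2 0 0; 0 0 0 0 -0.5 0 0; 0 0 0 0 -0.7 0 0; 0 0 0 0 -0.8 0 0; 0 0 0 0 -0.8 0 0",
)

```text
time_s: 14.6
tool_pos: [0.5793, 0.2984, 0.175]
orientation: [-0.67, 0.703, -0.075, -0.225]
force: [0.7, 1.0, 0.0]
width: 0.026
```

```bash
python3 pl.py;python3 -c "
from h import *
s=snap('side','s8.png')
a=cv2.resize(s[130:290,240:400],(600,600));cv2.imwrite('pics/s8a.png',a[:,:,::-1])
"
```

```text
[ 0.4963855 -0.283417   0.067    ]
t 14.6 rotvec deg [ 22.79 104.21 -17.15] share [ 0.0633  0.2895 -0.0476] shift mm tool [-184.2   93.4 -550.2] in world [ -82.9 -581.8   -8. ] in goal axes [585.9   8.  -46.1]
[ 0.34906126  0.74654885  1.17410338  0.05499531  1.64805598 -1.44667179] 0.025711090755339023 [0.71248703 1.04629764 0.00821742]
```

View pics/s8a.png

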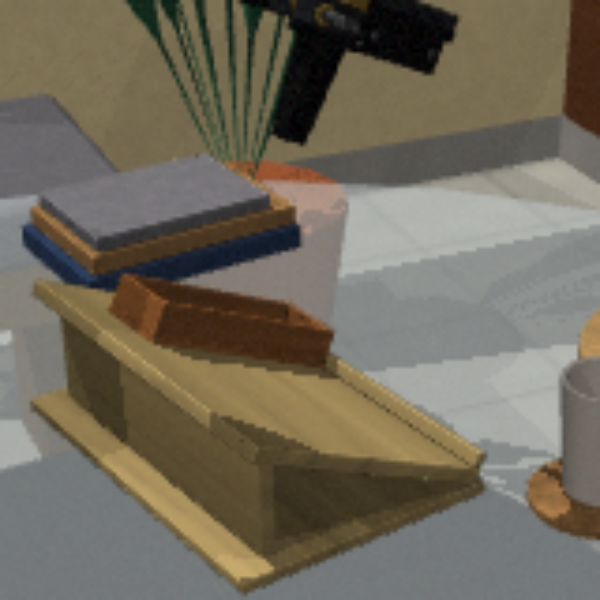

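Run:
```python
from h import *
t=snap('top','t8.png')
cv2.imwrite('pics/t8a.png',cv2.resize(t[190:300,205:345],None,fx=5,fy=5,interpolation=cv2.INTER_CUBIC)[:,:,::-1])
s=cv2.imread('pics/s8.png');cv2.imwrite('pics/s8b.png',cv2.resize(s[190:255,250:350],None,fx=8,fy=8,interpolation=cv2.INTER_CUBIC))
```

```text
(no output)
```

View pics/t8a.png

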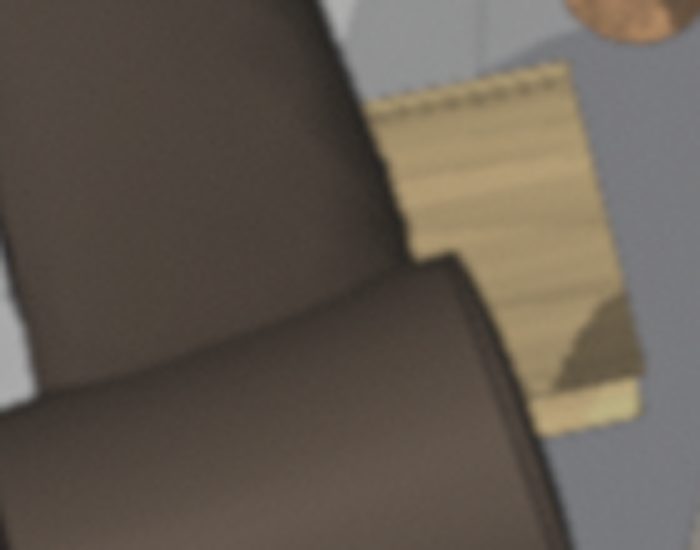

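View pics/s8b.png

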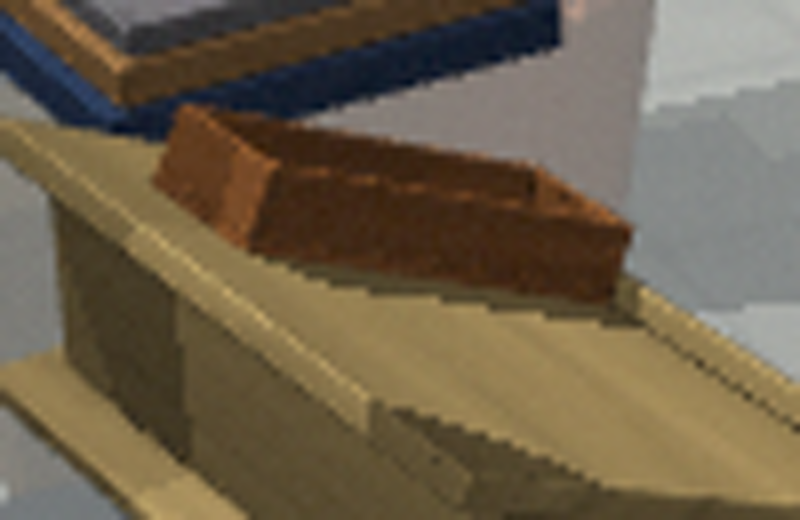

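Run:
```python
from h import *
f=lambda p:((p[0]+.5)/5-.5+205,(p[1]+.5)/5-.5+190)
b=lambda p:((p[0]+.5)/8-.5+250,(p[1]+.5)/8-.5+190)
for c,s in zip([(150,136),(255,120),(297,354),(182,368)],[(530,165),(630,232),(275,162),(188,106)]):
    X,e=tri(f(c),b(s));print(X.round(4),e.round(4),((X-O)@ee).round(4),((X-O)@ww).round(4),((X-O)@nn).round(4))
p,R,s=pose()
print(proj('side',p),proj('side',p+R.apply([0,-.1,0])),s['width'],s['tool_pos'])
```

```text
[0.6004 0.3328 0.053 ] 0.0015 0.0913 0.0886 0.0315
[0.6122 0.2758 0.0498] 0.0027 0.0924 0.0304 0.0285
[0.4736 0.2439 0.1208] 0.003 -0.0666 0.0283 0.0327
[0.4651 0.303  0.1168] 0.0006 -0.0612 0.0879 0.0308
[313.75380906 174.75980372] [325.90044662 138.62294306] 0.005491773481593417 [0.58182396 0.29901652 0.17811485]
```

View pics/s8.png

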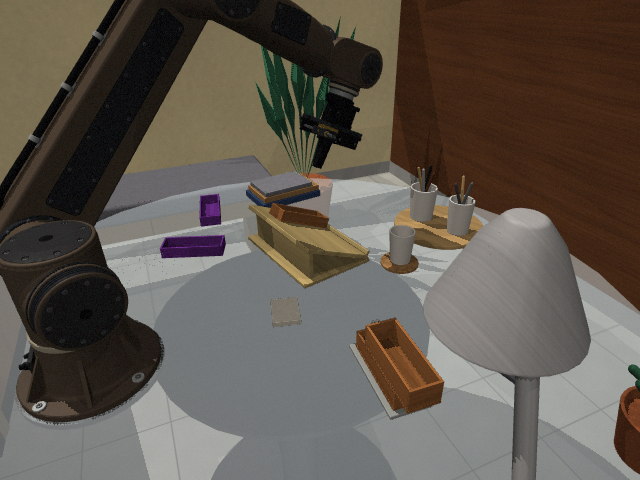

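Run:
```python
from h import *
s=snap('side','s9.png');cv2.imwrite('pics/s9a.png',cv2.resize(s[110:190,280:380],(800,640))[:600,:,::-1])
p,R,st=pose();print(p)
for k in(0,.01,.02,.03,.04,.1): 
    u=proj('side',p+R.apply([0,-k,0]));print(k,u,(u-[280,110])*8)
t=snap('top','t9.png');cv2.imwrite('pics/t9a.png',t[::,:,::-1])
print(proj('top',p))
```

```text
[0.58025537 0.29859464 0.17543839]
0 [313.29264632 175.84226368] [266.34117059 526.73810942]
0.01 [314.4925145  172.30316233] [275.94011599 498.42529865]
0.02 [315.6974159  168.74921511] [285.57932719 469.99372087]
0.03 [316.90738226 165.1803284 ] [295.25905809 441.44262722]
0.04 [318.12244559 161.59640781] [304.97956471 412.77126251]
0.1 [325.52168847 139.77178492] [364.17350777 238.17427934]
[240.7715117  213.83915749]
```

View pics/s9a.png

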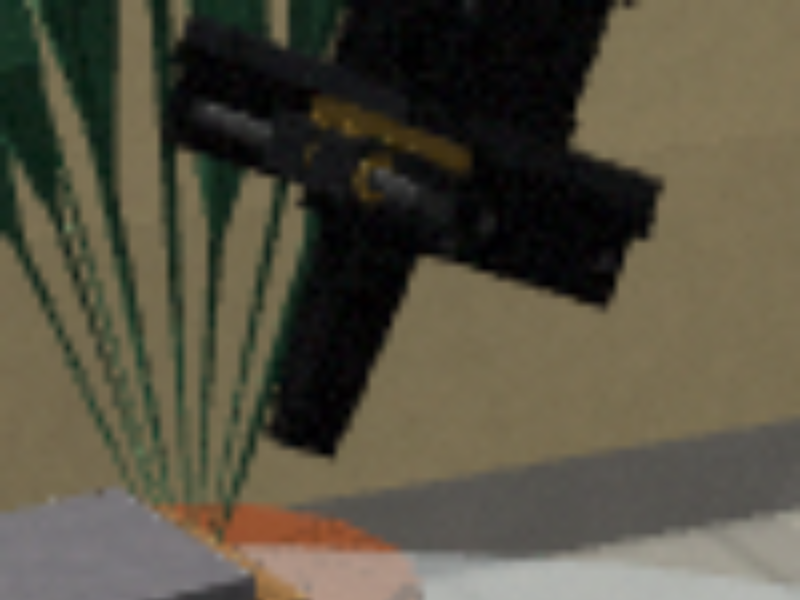

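Run:
```python
from h import *
p=np.array([.4971,-.2842,.065]);zz=np.array([.998,-.063,0])
for off in(-.030,-.036,-.042):
  for z in (0.02,.03,.05,.065,.075,.085,.095):
    X=p+off*zz;X[2]=z;print(off,z,((proj('side',X)-[345,310])*5.4545).round(0))
```

```text
-0.03 0.02 [207. 424.]
-0.03 0.03 [209. 402.]
-0.03 0.05 [213. 356.]
-0.03 0.065 [216. 322.]
-0.03 0.075 [218. 298.]
-0.03 0.085 [220. 274.]
-0.03 0.095 [222. 250.]
-0.036 0.02 [190. 429.]
-0.036 0.03 [192. 407.]
-0.036 0.05 [195. 362.]
-0.036 0.065 [198. 327.]
-0.036 0.075 [200. 303.]
-0.036 0.085 [202. 280.]
-0.036 0.095 [204. 255.]
-0.042 0.02 [173. 434.]
-0.042 0.03 [174. 412.]
-0.042 0.05 [178. 367.]
-0.042 0.065 [180. 332.]
-0.042 0.075 [182. 309.]
-0.042 0.085 [184. 285.]
-0.042 0.095 [186. 261.]
```

Run:
```python
from h import *
for p,q,m in(((.5821,.1718,.1319),(-.671,.702,-.081,-.224),(338.75,200)),((.5458,.2891,.1075),(-.668,.703,-.081,-.231),(307.9,193.75))):
    R=Rot.from_quat([q[1],q[2],q[3],q[0]]);p=np.array(p)
    print('obs',m)
    for k in(0,.01,.02,.03,.04): print(k,proj('side',p+R.apply([0,-k,0])))
# held level s3: near finger tip (345,158) in s3a; far?
print('joints', env.state()['joint_pos'])
```

```text
obs (338.75, 200)
0 [333.66106985 209.59095738]
0.01 [335.03556395 205.88830634]
0.02 [336.41612734 202.16930569]
0.03 [337.80280031 198.43384691]
0.04 [339.19562348 194.68182051]
obs (307.9, 193.75)
0 [303.39149428 202.49665333]
0.01 [304.61370003 199.06550529]
0.02 [305.84064124 195.62106321]
0.03 [307.07234548 192.16324967]
0.04 [308.30884055 188.69198667]
joints [ 0.34906497  0.74648797  1.1773458   0.0550366   1.64336734 -1.4468108 ]
```

```bash
sed -i 's/T=c-n2\*.025/T=c-n2*.048/' g2.py; python3 g2.py
```

```text
t 14.8 rotvec deg [0.01 0.04 0.42] share [0.     0.0001 0.0012] shift mm tool [-1.900e+00  1.451e+02 -1.000e-01] in world [ -60.6  -13.4 -131.2] in goal axes [-8.000e-01  1.451e+02 -1.000e-01]
t 14.8 rotvec deg [0.01 0.04 0.42] share [0.     0.0001 0.0012] shift mm tool [-1.2 45.1 -0.1] in world [-19.3  -4.3 -40.5] in goal axes [-0.8 45.1 -0.1]
[ 0.34906497  0.74648797  1.1773458   0.0550366   1.64336734 -1.4468108 ] [-0.36396236 -0.26603409 -0.80639229] 0.004731369972032228
```

move_arm(
  motion="0 0 0 0 0 0 1; 0 0 0 0 0 0 1; 0 0 0 0 0 0 1; 0 0 0 0 0 0 1; 0 0 0 0 0 0 1",
)

```text
time_s: 15.22
tool_pos: [0.5787, 0.2983, 0.1727]
orientation: [-0.67, 0.703, -0.075, -0.225]
force: [-0.6, 0.1, 0.3]
width: 0.297
```

move_arm(
  motion="0 0 0 0 0 0 1; 0 0 0 0 0 0 1; 0 0 0 0 0 0 1; 0 0 0 0 0 0 1; 0 0 0 0 0 0 1",
)

```text
time_s: 15.63
tool_pos: [0.5789, 0.2983, 0.1731]
orientation: [-0.67, 0.703, -0.075, -0.225]
force: [-1.1, -0.8, -0.4]
width: 0.647
```

```bash
python3 g2.py
```

```text
t 15.6333 rotvec deg [0.02 0.05 0.35] share [0.0001 0.0001 0.001 ] shift mm tool [-1.700e+00  1.445e+02 -1.000e-01] in world [ -60.4  -13.4 -130.6] in goal axes [-8.000e-01  1.445e+02 -1.000e-01]
t 15.6333 rotvec deg [0.02 0.05 0.35] share [0.0001 0.0001 0.001 ] shift mm tool [-1.1 44.5 -0.1] in world [-19.1  -4.3 -40. ] in goal axes [-0.8 44.5 -0.1]
[ 0.34919967  0.74723932  1.17766413  0.05507273  1.64353897 -1.44680708] [-1.08428551 -0.83527277 -0.35459754] 0.6465977233703941
```

move_arm(
  motion="0 0 0 0 0 0 1; 0 0 0 0 0 0 1; 0 0 0 0 0 0 1; 0 0 0 0 0 0 1; 0 0 0 0 0 0 1",
)

```text
time_s: 16.05
tool_pos: [0.5789, 0.2983, 0.1731]
orientation: [-0.67, 0.703, -0.075, -0.225]
force: [-0.1, 0.6, 1.0]
width: 0.974
```

move_arm(
  motion="0 0 0.001 -0.04 0.7 0 1; 0 0 0 0 0.8 0 1; 0 0 0 0 0.8 0 1; 0 0 0 0 0.6 0 1; 0 0 0 0 0 0 1",
)

```text
time_s: 16.47
tool_pos: [0.5265, 0.2865, 0.0651]
orientation: [-0.668, 0.703, -0.08, -0.23]
force: [-0.6, -0.6, -0.3]
width: 1.001
```

```bash
python3 g2.py;python3 -c "
from h import *
s=snap('side','s10.png')
a=cv2.resize(s[150:250,240:350],(660,600),interpolation=cv2.INTER_CUBIC);cv2.imwrite('pics/s10a.png',a[:,:,::-1])
"
```

```text
t 16.4667 rotvec deg [ 0.08  0.03 -0.43] share [ 0.0002  0.0001 -0.0012] shift mm tool [ 2.3 23.9  0.2] in world [ -8.   -1.6 -22.6] in goal axes [ 2.2 23.9  0.1]
t 16.4667 rotvec deg [ 0.08  0.03 -0.43] share [ 0.0002  0.0001 -0.0012] shift mm tool [  1.6 -76.1   0. ] in world [33.3  7.4 68. ] in goal axes [  2.2 -76.1   0.1]
[ 0.35844881  0.78411161  1.41910184  0.06058204  1.37890097 -1.45454211] [-0.57237706 -0.61747974 -0.28730772] 1.0006554974352817
```

View pics/s10a.png

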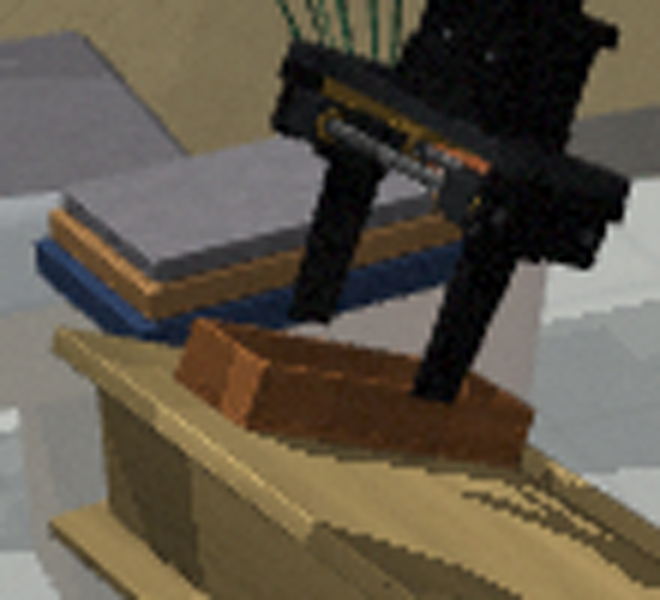

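move_arm(
  motion="0 0 0 0 0.2 0 1; 0 0 0 0 0.2 0 1; 0 0 0 0 0.1 0 1; 0 0 0 0 0 0 1",
)

```text
time_s: 16.85
tool_pos: [0.5213, 0.2856, 0.0502]
orientation: [-0.67, 0.703, -0.077, -0.227]
force: [-0.2, 0.4, -0.5]
width: 0.999
```

```bash
python3 g2.py;python3 -c "
from h import *
s=snap('side','s11.png')
a=cv2.resize(s[150:250,240:350],(660,600),interpolation=cv2.INTER_CUBIC);cv2.imwrite('pics/s11a.png',a[:,:,::-1])
"
```

```text
t 16.85 rotvec deg [ 0.02  0.04 -0.03] share [ 0.0001  0.0001 -0.0001] shift mm tool [ 0.7  8.2 -0.1] in world [-2.8 -0.7 -7.7] in goal axes [ 0.7  8.2 -0.1]
t 16.85 rotvec deg [ 0.02  0.04 -0.03] share [ 0.0001  0.0001 -0.0001] shift mm tool [  0.6 -91.8  -0.1] in world [38.5  8.4 82.9] in goal axes [  0.7 -91.8  -0.1]
[ 0.35970831  0.79170274  1.44751802  0.06180405  1.33581418 -1.45597612] [-0.2212379   0.44437504 -0.52650999] 0.9985226451956318
```

View pics/s11a.png

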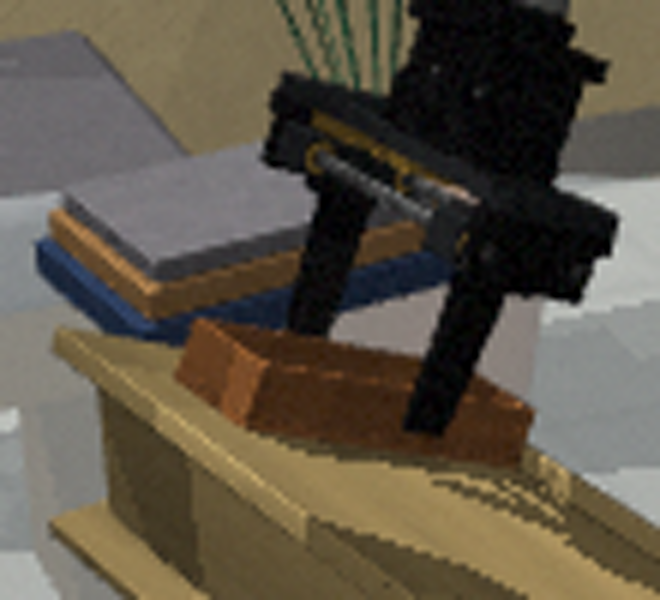

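move_arm(
  motion="0 0 0 -0.2 0.06 0 1; 0 0 0 0 0.04 0 1; 0 0 0 0 0 0 1",
)

```text
time_s: 17.15
tool_pos: [0.5124, 0.2837, 0.0506]
orientation: [-0.67, 0.703, -0.077, -0.227]
force: [-0.0, 0.2, -0.3]
width: 1.006
```

move_arm(
  motion="0 0 0 0 0 0 0.5; 0 0 0 0 0 0 0.4; 0 0 0 0 0 0 0.4; 0 0 0 0 0 0 0.3; 0 0 0 0 0 0 0.3",
)

```text
time_s: 17.57
tool_pos: [0.5128, 0.2837, 0.0502]
orientation: [-0.67, 0.703, -0.077, -0.227]
force: [-0.0, 0.1, -1.3]
width: 0.707
```

move_arm(
  motion="0 0 0 0 0 0 0; 0 0 0 0 0 0 0; 0 0 0 0 0 0 0; 0 0 0 0 0 0 0; 0 0 0 0 0 0 0",
)

```text
time_s: 17.98
tool_pos: [0.5128, 0.2838, 0.0502]
orientation: [-0.67, 0.703, -0.077, -0.227]
force: [-0.4, 0.3, -0.1]
width: 0.63
```

```bash
python3 g2.py
```

```text
t 17.9833 rotvec deg [ 0.01  0.04 -0.01] share [ 0.      0.0001 -0.    ] shift mm tool [ 8.6  4.5 -0.1] in world [ 5.8  1.1 -7.7] in goal axes [ 8.6  4.5 -0.1]
t 17.9833 rotvec deg [ 0.01  0.04 -0.01] share [ 0.      0.0001 -0.    ] shift mm tool [  8.6 -95.5  -0.1] in world [47.  10.2 82.9] in goal axes [  8.6 -95.5  -0.1]
[ 0.36152579  0.7812201   1.47264235  0.06290227  1.32072235 -1.45550179] [-0.37986604  0.30235649 -0.05209157] 0.6304074672116535
```

move_arm(
  motion="0 0 0 0 -0.2 0 0; 0 0 0 0 -0.6 0 0; 0 0 0 0 -0.9 0 0; 0 0 0 0 -0.9 0 0; 0 0 0 0 -0.9 0 0",
)

```text
time_s: 18.4
tool_pos: [0.5711, 0.2964, 0.179]
orientation: [-0.67, 0.703, -0.077, -0.227]
force: [0.9, -0.5, -3.0]
width: 0.626
```

```bash
cat > pl2.py <<'E'
from h import *
from pl import u,zz,Rp,B
Ts=B-.0086*u+np.array([0,0,.0845])
if __name__=='__main__':
    print(Ts);go(Ts,Rp);s=env.state();print(s['joint_pos'],s['width'],s['force'],s['tool_pos'])
E
python3 pl2.py;python3 -c "
from h import *
s=snap('side','s12.png')
a=cv2.resize(s[110:250,240:380],(600,600),interpolation=cv2.INTER_CUBIC);cv2.imwrite('pics/s12a.png',a[:,:,::-1])
"
```

```text
[ 0.4995418 -0.2334172  0.0845   ]
t 18.4 rotvec deg [ 23.13 104.15 -17.38] share [ 0.0642  0.2893 -0.0483] shift mm tool [-126.7  163.6 -501.9] in world [ -71.5 -529.8  -94.5] in goal axes [533.3  94.5 -38. ]
[ 0.3501385   0.73344763  1.1925326   0.05599474  1.64894207 -1.44573852] 0.6259360486783491 [ 0.9369525  -0.51065992 -3.04753339] [0.57107292 0.29642088 0.17901519]
```

View pics/s12a.png

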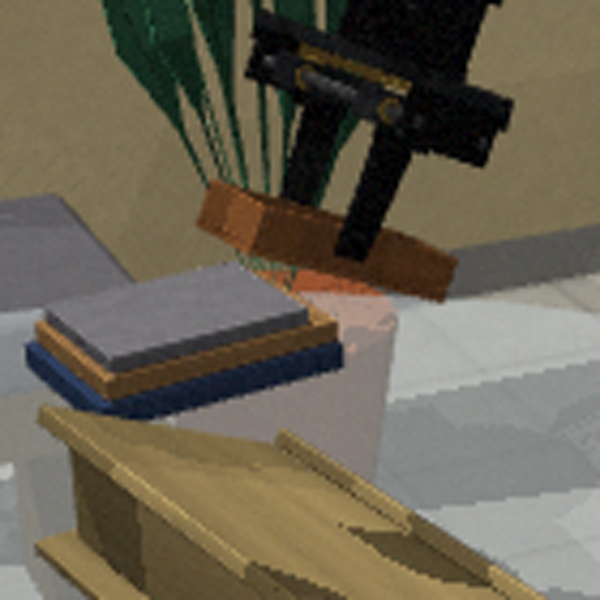

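move_arm(
  motion="0 0 0 -0.3 0 -0.5 0; 0 0 0 -0.3 0 -0.85 0; 0 0 0 -0.3 0 -0.85 0; 0 0 0 -0.3 0 -0.85 0; 0 0 0 -0.3 0 -0.85 0",
)

```text
time_s: 18.87
tool_pos: [0.5506, 0.1308, 0.2028]
orientation: [-0.67, 0.703, -0.077, -0.227]
force: [0.8, -0.1, -3.2]
width: 0.626
```

move_arm(
  motion="0 0 0 -0.2 0 -0.85 0; 0 0 0 -0.2 0 -0.85 0; 0 0 0 -0.2 0 -0.85 0; 0.0039 0.018 -0.003 0 0 0 0; 0.0039 0.018 -0.003 0 0 0 0",
)

```text
time_s: 19.28
tool_pos: [0.552, 0.0264, 0.2128]
orientation: [-0.678, 0.709, -0.147, -0.129]
force: [-0.1, 0.4, -3.1]
width: 0.632
```

move_arm(
  motion="0.004 0.018 -0.003 0 0 0 0; 0.004 0.018 -0.003 0 0 0 0; 0.004 0.018 -0.003 0 0 0 0; 0.004 0.018 -0.003 0 0 0 0; 0.004 0.018 -0.003 0 0 0 0",
)

```text
time_s: 19.7
tool_pos: [0.5518, 0.0279, 0.2127]
orientation: [-0.658, 0.679, -0.304, 0.114]
force: [-0.3, -0.3, -2.1]
width: 0.629
```

move_arm(
  motion="0.004 0.018 -0.003 0 0 0 0; 0.004 0.018 -0.003 0 0 0 0; 0.004 0.018 -0.003 0 0 0 0; 0.004 0.018 -0.003 0 0 0 0; 0.004 0.018 -0.003 0 0 0 0",
)

```text
time_s: 20.12
tool_pos: [0.5517, 0.0279, 0.2128]
orientation: [-0.582, 0.592, -0.436, 0.348]
force: [-0.1, 0.1, -2.8]
width: 0.629
```

move_arm(
  motion="0.004 0.018 -0.003 0 0 0 0; 0.004 0.018 -0.003 0 0 0 0; 0.004 0.018 -0.003 0 0 0 0; 0.004 0.018 -0.003 0 0 0 0; 0 0 0 0 0 0 0",
)

```text
time_s: 20.53
tool_pos: [0.5511, 0.0284, 0.213]
orientation: [0.485, -0.485, 0.515, -0.514]
force: [0.2, -0.3, -2.8]
width: 0.629
```

```bash
python3 pl2.py
```

```text
[ 0.4995418 -0.2334172  0.0845   ]
t 20.5333 rotvec deg [ 0.05  0.21 -0.02] share [ 0.0001  0.0006 -0.    ] shift mm tool [264.5 128.5 -35.8] in world [ -51.6 -261.9 -128.5] in goal axes [264.6 128.5 -35. ]
[-6.82739976e-02  3.61789279e-01  1.70716346e+00  2.96003864e-04
  1.07346796e+00 -8.99331062e-03] 0.6287349765042289 [ 0.19329265 -0.26492517 -2.8384432 ] [0.55113004 0.02844524 0.21300718]
```

move_arm(
  motion="0 0.0006 0 0.6 0 -0.1 0; 0 0 0 0.85 0 -0.11 0; 0 0 0 0.85 0 -0.11 0; 0 0 0 0.85 0 -0.11 0; 0 0 0 0.85 0 -0.11 0",
)

```text
time_s: 20.95
tool_pos: [0.5205, -0.1318, 0.2126]
orientation: [0.486, -0.487, 0.514, -0.512]
force: [1.0, 0.7, -2.5]
width: 0.628
```

move_arm(
  motion="0 0 0 0.85 0.2 -0.11 0; 0 0 0 0.85 0.3 -0.11 0; 0 0 0 0.85 0.3 -0.11 0; 0 0 0 0 0 0 0; 0 0 0 0 0 0 0",
)

```text
time_s: 21.37
tool_pos: [0.5012, -0.2329, 0.1797]
orientation: [0.485, -0.486, 0.516, -0.513]
force: [-0.2, 0.7, -0.8]
width: 0.629
```

```bash
python3 pl2.py; python3 -c "
from h import *
s=snap('side','s13.png');t=snap('top','t13.png')
a=cv2.resize(s[260:420,300:460],(600,600),interpolation=cv2.INTER_CUBIC);cv2.imwrite('pics/s13a.png',a[:,:,::-1])
a=cv2.resize(t[200:300,390:510],(720,600),interpolation=cv2.INTER_CUBIC);cv2.imwrite('pics/t13a.png',a[:,:,::-1])
"
```

```text
[ 0.4995418 -0.2334172  0.0845   ]
t 21.3667 rotvec deg [ 0.21  0.31 -0.14] share [ 0.0006  0.0008 -0.0004] shift mm tool [ 0.9 95.2 -1.2] in world [ -1.6  -0.6 -95.2] in goal axes [ 0.7 95.2 -1.6]
[-5.54738684e-01  3.99487623e-01  1.74533282e+00  5.52437944e-04
  1.00115009e+00 -4.97335132e-01] 0.6294456613461266 [-0.24935223  0.65751714 -0.83389446] [ 0.50115742 -0.23285012  0.17966105]
```

View pics/s13a.png

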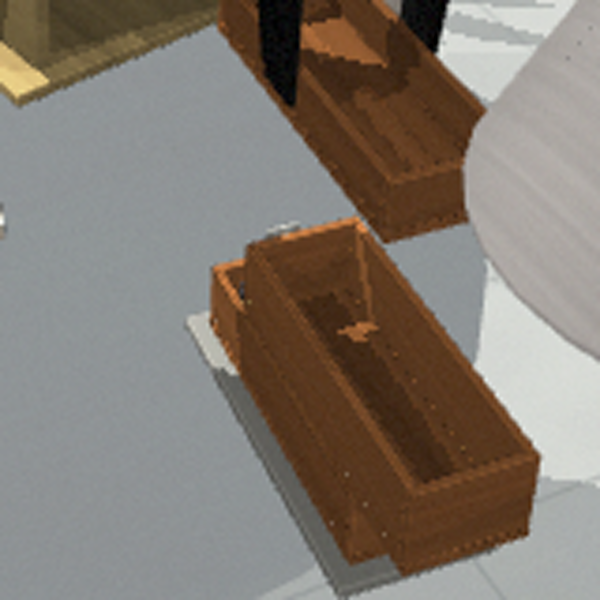

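View pics/t13a.png

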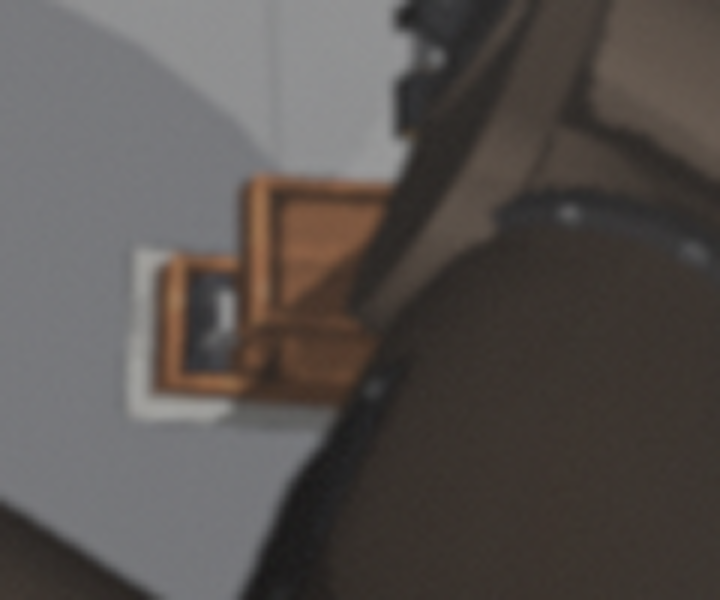

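Run:
```python
from h import *
from pl import u,zz,B
p,R,s=pose();print(p)
f=lambda q:((q[0]+.5)/6-.5+390,(q[1]+.5)/6-.5+200)
g=lambda q:((q[0]+.5)/3.75-.5+300,(q[1]+.5)/3.75-.5+260)
zr=p[2]+.0415
for q in[(250,178),(245,325)]:
    X=onz('top',f(q),zr);print(X,'rel TCP u,z',(X-p)@u,(X-p)@zz,'rel B',(X-B)@u,(X-B)@zz)
for q,z in[((388,182),zr),((387,242),zr-.03),((470,222),zr-.03),((220,25),zr-.03)]:
    X=onz('side',g(q),z);print('side',X,'rel',(X-p)@u,(X-p)@zz,'B',(X-B)@u,(X-B)@zz)
```

```text
[ 0.50194499 -0.23110026  0.1805224 ]
[ 0.53285729 -0.16018743  0.2220224 ] rel TCP u,z -0.07271848578107458 0.02638296879536091 rel B -0.08378195598593169 0.028635387427260094
[ 0.47405177 -0.15594144  0.2220224 ] rel TCP u,z -0.07325122940255398 -0.03257244167858268 rel B -0.08431469960741107 -0.03032002304668349
side [ 0.4658351  -0.31833351  0.2220224 ] rel 0.08933369998412012 -0.03054197999948092 B 0.07827022977926301 -0.028289561367581727
side [ 0.46776205 -0.31902683  0.1920224 ] rel 0.08990423761758594 -0.02857519927842756 B 0.07884076741272883 -0.026322780646528373
side [ 0.5040991  -0.32230671  0.1920224 ] rel 0.09088832807973848 0.007895801282032848 B 0.07982485787488139 0.010148219913932036
side [ 0.47830486 -0.15753873  0.1920224 ] rel -0.07192508284611929 -0.02822722701524636 B -0.08298855305097638 -0.025974808383347172
```

move_arm(
  motion="0.0004 0.0008 0 0.045 0.4 -0.035 0; 0 0 0 0 0.6 0 0; 0 0 0 0 0.5 0 0; 0 0 0 0 0.3 0 0; 0 0 0 0 0 0 0",
)

```text
time_s: 21.88
tool_pos: [0.5, -0.2313, 0.1067]
orientation: [0.485, -0.485, 0.516, -0.514]
force: [-0.0, 1.4, -2.6]
width: 0.625
```

```bash
python3 pl2.py; python3 pl2.py
```

```text
[ 0.4995418 -0.2334172  0.0845   ]
t 21.8833 rotvec deg [ 0.12  0.17 -0.16] share [ 0.0003  0.0005 -0.0005] shift mm tool [ 2.2 22.2 -0.2] in world [ -0.4  -2.1 -22.2] in goal axes [ 2.1 22.2 -0.3]
[-0.55402908  0.48734444  1.82799454  0.00202093  0.82948924 -0.49529667] 0.6249302196838082 [-0.02263452  1.38369654 -2.56378742] [ 0.49996551 -0.23129526  0.10671649]
[ 0.4995418 -0.2334172  0.0845   ]
t 21.8833 rotvec deg [ 0.12  0.17 -0.16] share [ 0.0003  0.0005 -0.0005] shift mm tool [ 2.2 22.2 -0.2] in world [ -0.4  -2.1 -22.2] in goal axes [ 2.1 22.2 -0.3]
[-0.55402908  0.48734444  1.82799454  0.00202093  0.82948924 -0.49529667] 0.6249302196838082 [-0.02263452  1.38369654 -2.56378742] [ 0.49996551 -0.23129526  0.10671649]
```

move_arm(
  motion="0.0003 0.0004 -0.0004 0.05 0.2 0 0; 0 0 0 0 0.15 0 0; 0 0 0 0 0.05 0 0; 0 0 0 0 0 0 0",
)

```text
time_s: 22.22
tool_pos: [0.5004, -0.2349, 0.0924]
orientation: [-0.484, 0.483, -0.515, 0.517]
force: [-0.5, -0.5, -2.6]
width: 0.627
```

```bash
python3 pl2.py
```

```text
[ 0.4995418 -0.2334172  0.0845   ]
t 22.2167 rotvec deg [-0.15 -0.13  0.08] share [-0.0004 -0.0004  0.0002] shift mm tool [-1.4  7.9 -0.9] in world [-0.8  1.4 -7.9] in goal axes [-1.4  7.9 -0.9]
[-5.58358912e-01  5.07318839e-01  1.84055606e+00 -5.13315036e-06
  7.90681316e-01 -4.93091650e-01] 0.6272437572188614 [-0.50619922 -0.52439749 -2.60032957] [ 0.50036506 -0.23486145  0.09240626]
```

move_arm(
  motion="0 -0.0003 0 -0.03 0.05 -0.02 0; 0 0 0 0 0.05 0 0; 0 0 0 0 0 0 0",
)

```text
time_s: 22.47
tool_pos: [0.4995, -0.2337, 0.0883]
orientation: [-0.484, 0.484, -0.515, 0.517]
force: [0.7, 0.4, -3.0]
width: 0.63
```

move_arm(
  motion="0 0 0 0 0.02 0 0; 0 0 0 0 0.02 0 0; 0 0 0 0 0 0 0",
)

```text
time_s: 22.72
tool_pos: [0.4996, -0.2338, 0.0867]
orientation: [-0.484, 0.483, -0.515, 0.517]
force: [-0.1, -0.9, -2.5]
width: 0.626
```

move_arm(
  motion="0 0 0 0 0.02 0 0; 0 0 0 0 0 0 0",
)

```text
time_s: 22.88
tool_pos: [0.4996, -0.2338, 0.0859]
orientation: [-0.484, 0.483, -0.515, 0.517]
force: [0.4, 0.7, -2.5]
width: 0.627
```

```bash
python3 pl2.py; python3 -c "
from h import *
s=snap('side','s14.png')
a=cv2.resize(s[290:420,330:460],(600,600),interpolation=cv2.INTER_CUBIC);cv2.imwrite('pics/s14a.png',a[:,:,::-1])
"
```

```text
[ 0.4995418 -0.2334172  0.0845   ]
t 22.8833 rotvec deg [-0.15 -0.05  0.08] share [-0.0004 -0.0001  0.0002] shift mm tool [-0.4  1.4 -0. ] in world [-0.   0.4 -1.4] in goal axes [-0.4  1.4 -0. ]
[-5.57473274e-01  5.15273901e-01  1.84890192e+00 -5.13883636e-05
  7.74492316e-01 -4.93460462e-01] 0.6269752066861369 [ 0.42555643  0.65202575 -2.48450242] [ 0.49955306 -0.23379378  0.08588062]
```

View pics/s14a.png

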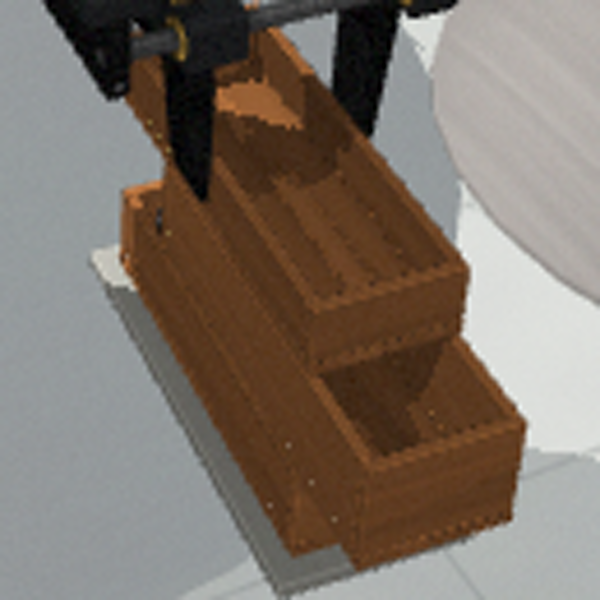

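Nearly down and well aligned; keep creeping until contact.

move_arm(
  motion="0 0 0 0 0.02 0 0; 0 0 0 0 0 0 0",
)

```text
time_s: 23.1
tool_pos: [0.4995, -0.2338, 0.0851]
orientation: [-0.484, 0.484, -0.515, 0.517]
force: [-1.2, -0.2, -2.5]
width: 0.627
```

move_arm(
  motion="0 0 0 0 0.02 0 0; 0 0 0 0 0 0 0",
)

```text
time_s: 23.27
tool_pos: [0.4996, -0.2338, 0.0843]
orientation: [-0.484, 0.484, -0.515, 0.517]
force: [-0.5, 0.4, -2.2]
width: 0.629
```

move_arm(
  motion="0 0 0 0 0.02 0 0; 0 0 0 0 0 0 0",
)

```text
time_s: 23.43
tool_pos: [0.4996, -0.2338, 0.0835]
orientation: [-0.484, 0.484, -0.515, 0.517]
force: [-0.3, -0.0, -3.1]
width: 0.632
```

move_arm(
  motion="0 0 0 0 0.02 0 0; 0 0 0 0 0 0 0",
)

```text
time_s: 23.6
tool_pos: [0.4997, -0.2338, 0.083]
orientation: [-0.484, 0.484, -0.515, 0.517]
force: [0.4, 0.2, -0.2]
width: 0.629
```

move_arm(
  motion="0 0 0 0 0.02 0 0; 0 0 0 0 0 0 0",
)

```text
time_s: 23.77
tool_pos: [0.4996, -0.2339, 0.0829]
orientation: [-0.484, 0.484, -0.514, 0.517]
force: [-2.6, 1.6, 10.5]
width: 0.629
```

move_arm(
  motion="0 0 0 0 0.02 0 0; 0 0 0 0 0 0 0",
)

```text
time_s: 23.93
tool_pos: [0.4998, -0.2339, 0.0827]
orientation: [-0.484, 0.484, -0.514, 0.517]
force: [-3.9, 2.5, 16.6]
width: 0.633
```

move_arm(
  motion="0 0 0 0 -0.035 0 0; 0 0 0 0 0 0 0.8; 0 0 0 0 0 0 1; 0 0 0 0 0 0 1; 0 0 0 0 0 0 1",
)

```text
time_s: 24.35
tool_pos: [0.4996, -0.2338, 0.0824]
orientation: [-0.484, 0.483, -0.515, 0.517]
force: [0.6, -0.4, 0.4]
width: 0.852
```

move_arm(
  motion="0 0 0 0 0 0 1; 0 0 0 0 -0.2 0 1; 0 0 0 0 -0.7 0 1; 0 0 0 0 -1 0 1; 0 0 0 0 -1 0 1",
)

```text
time_s: 24.77
tool_pos: [0.4988, -0.2333, 0.2]
orientation: [-0.484, 0.484, -0.515, 0.516]
force: [0.8, -0.0, 1.1]
width: 0.996
```

move_arm(
  motion="0 0 0 0 -0.5 0 1; 0 0 0 -0.9 0 0 1; 0 0 0 -0.9 0 0 1; 0 0 0 -0.9 0 0 1; 0 0 0 -0.9 0 0 1",
)

```text
time_s: 25.18
tool_pos: [0.5082, -0.0885, 0.2192]
orientation: [-0.484, 0.483, -0.515, 0.517]
force: [0.8, -0.8, -0.5]
width: 1.004
```

move_arm(
  motion="0 0 0 -0.9 0 0 1; 0 0 0 -0.9 0 0 1; 0 0 0 -0.9 0 0 1; 0 0 0 -0.9 0 0 1; 0 0 0 -0.9 0 0 1",
)

```text
time_s: 25.6
tool_pos: [0.5197, 0.0916, 0.2188]
orientation: [-0.484, 0.483, -0.514, 0.517]
force: [0.9, -1.1, -0.1]
width: 1.0
```

```bash
python3 -c "
from h import *
s=snap('side','s15.png');t=snap('top','t15.png');print(pose()[2]['tool_pos'],pose()[2]['time_s'])
a=cv2.resize(s[300:420,340:460],(600,600),interpolation=cv2.INTER_CUBIC);cv2.imwrite('pics/s15a.png',a[:,:,::-1])
a=cv2.resize(t[225:290,400:500],(800,520),interpolation=cv2.INTER_CUBIC);cv2.imwrite('pics/t15a.png',a[:,:,::-1])
"
```

```text
[0.51972121 0.09376728 0.21866403] 25.7
```

View pics/s15a.png

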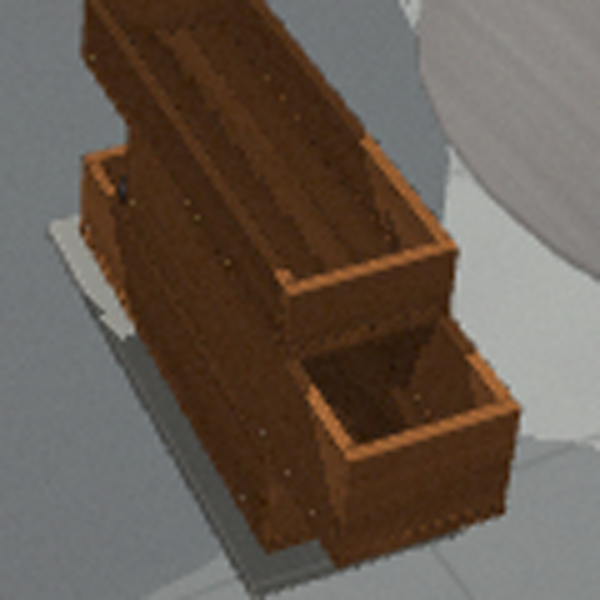

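View pics/t15a.png

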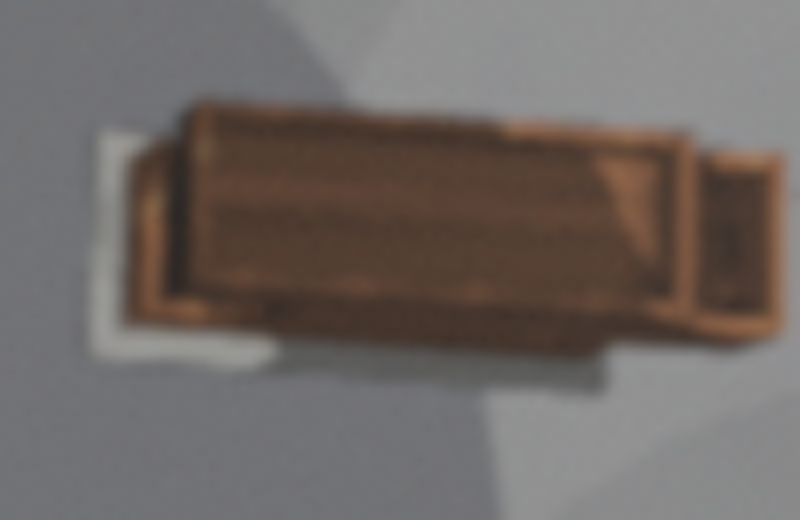

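View pics/s15.png

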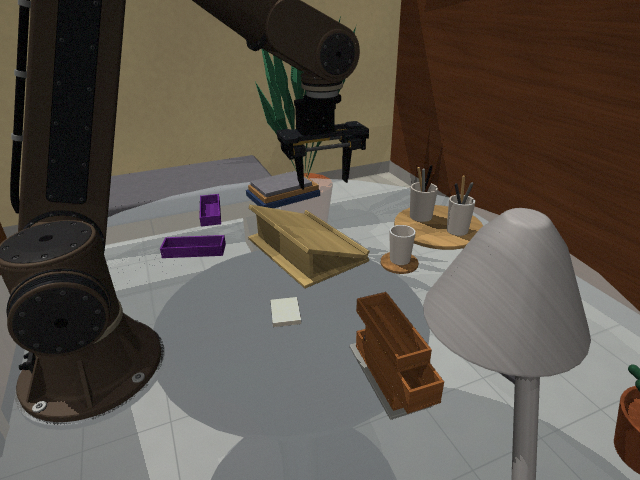

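Run:
```python
from h import *
from pl import u,zz,B
q=lambda p:((p[0]+.5)/8-.5+400,(p[1]+.5)/8-.5+225)
P=np.array([onz('top',q(c),.126) for c in[(193,100),(695,132),(690,312),(182,293)]])
for X in P: print(X.round(4),((X-B)@u).round(4),((X-B)@zz).round(4))
m=P.mean(0);print(m,(m-B)@u,(m-B)@zz,[np.linalg.norm(P[i]-P[i-1]).round(4) for i in range(4)])
for c in[(786,155),(780,332)]:
    X=onz('top',q(c),.096);print('deep',((X-B)@u).round(4),((X-B)@zz).round(4))
g=lambda p:((p[0]+.5)/5-.5+340,(p[1]+.5)/5-.5+300)
for n,c,z in[('sh',(290,290),.126),('sh',(455,247),.126),('shbot',(295,358),.096),('sh left bot',(84,57),.096),('deep',(350,457),.096),('deep',(520,408),.096)]:
    X=onz('side',g(c),z);print(n,((X-B)@u).round(4),((X-B)@zz).round(4))
```

```text
[ 0.5323 -0.1629  0.126 ] -0.081 0.0283
[ 0.5223 -0.3231  0.126 ] 0.0795 0.0284
[ 0.4643 -0.3181  0.126 ] 0.0782 -0.0298
[ 0.4701 -0.1571  0.126 ] -0.0829 -0.0342
[ 0.49726623 -0.24031865  0.126     ] -0.0015687594896179034 -0.001836228629187083 [np.float64(0.0625), np.float64(0.1605), np.float64(0.0582), np.float64(0.1611)]
deep 0.1193 0.0288
deep 0.1174 -0.0297
sh 0.0789 -0.0294
sh 0.0805 0.0278
shbot 0.0796 -0.0256
sh left bot -0.0779 -0.0289
deep 0.1198 -0.0287
deep 0.1212 0.0293
```

```bash
python3 -c "
from h import *
print(env.hand_in())"
```

```text
the job is handed in; nothing more can be done
None
```

I stacked both trays on the bottom tray, mouths up and in the order asked, and handed the job in at about 26 s. The first try at the shallow tray closed on air and moved nothing. The fingertips turned out to sit about 25 mm behind the reported TCP, so I went in deeper and gripped it.

Final checks from both cameras, relative to the bottom tray's centre:

| Tray | Lengthwise | Sideways | Level |
|---|---|---|---|
| Deeper | about 39–41 mm, away from the clip | within 2 mm | looks level and square |
| Shallower | within 2 mm, directly above | within 2 mm | looks level and square |

- **Disagreement:** the top and side views differ by 1–3 mm.
- **Clip:** it stood unmoved with the deeper tray in place. After the last tray went on it is mostly hidden, so I could not confirm its position again.
- **Other objects:** the notepad, cup and coaster looked untouched in the last side picture. I did not re-check the tape and stapler individually, and the eraser is hidden by the stack.
- **Robot:** the highest force reading I saw was about 17 N, when setting the shallower tray down. At hand-in the open gripper was about 0.3 m from the stack and touching nothing.

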